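# Load the bracket case, turning the mirrored L brackets over

### The job

Turn the red swing tab aside, lift the clear cover out of the white case by its blue handle and lay it flat on the teal mat, handle up. Then lay every green L bracket flat on its own painted outline in the case, one bracket to an outline, any bracket on any outline; those that lie mirrored have to be turned over first so that they match. Leave the other things on the bench where they are.

Things in the scene. Friction and masses are not known exactly. Their poses are not given: they have to be found in the camera images.
- tab (a joint): red swing tab on an upright pivot at the white case's far rim, a bar 16 mm wide, its top 51 mm above the table. Angle in rad: at 0 it points in over the cover's far long edge, overlapping it by 25 mm; grows anticlockwise from above; turns to 1.75 either way and stays where left (about 1 N at the post). Beyond 1.3 either way it is clear of the cover. Starts within 0.3 of 0
- tab_post (a point): centre of the red upright finger post on the tab, 12 mm across and 34 mm high (top 85 mm, foot 51 mm above the table), 36 mm from the tab's pivot axis
- tab_pivot (a point): point on the tab's upright pivot axis, at the height of tab_post; same axes as the case
- case: fixed white open case, 178 (x, depth; +x towards the tab) x 298 mm (y), rim 44 mm high; origin: centre of its underside. Inside 150 x 270 mm, floor 6 mm above the table; a ledge 8 mm wide, 38 mm above the table, inside the rim carries the cover with 2.5 mm of play. Three dark blue L outlines on its floor, 70 mm apart, all of one hand: long arm along x, corner at -x, short arm to +y
- cover_handle (a point): centre of the blue bar handle (70 mm long along its y, 14 mm wide along its x, 30 mm high) in the middle of the clear cover panel; the panel is 161 (x) x 281 (y) x 5 mm, 260 g, blue edge stripes; z points up out of the panel. This point is 20 mm above the panel's underside, 15 mm above its top face
- mat: teal mat, 190 (x) x 310 (y) x 3 mm, fixed to the bench; origin: centre of its underside, axes along its sides. The bench between mat, case and robot (x 0.44 to 0.54, y -0.08 to 0.08 m) is free at the start, for working on
- bay0 (a point): where the middle of a bracket's long arm (bracket_*_mid) belongs on painted outline 0 (13 mm above the case floor, 19 mm above the table); axes as the case, and as a bracket lying on it the right way. The inner end walls of the case are 72 mm to -y of bay0 and 58 mm to +y of bay2, the side walls 75 mm to either side in x
- bay0_tip (a point): where a bracket's short-arm point (bracket_*_tip) belongs on outline 0: 40 mm to case -x and 40 mm to case +y of bay0
- bay1 (a point): where the middle of a bracket's long arm (bracket_*_mid) belongs on painted outline 1 (13 mm above the case floor, 19 mm above the table); axes as the case, and as a bracket lying on it the right way. The inner end walls of the case are 72 mm to -y of bay0 and 58 mm to +y of bay2, the side walls 75 mm to either side in x
- bay1_tip (a point): where a bracket's short-arm point (bracket_*_tip) belongs on outline 1: 40 mm to case -x and 40 mm to case +y of bay1
- bay2 (a point): where the middle of a bracket's long arm (bracket_*_mid) belongs on painted outline 2 (13 mm above the case floor, 19 mm above the table); axes as the case, and as a bracket lying on it the right way. The inner end walls of the case are 72 mm to -y of bay0 and 58 mm to +y of bay2, the side walls 75 mm to either side in x
- bay2_tip (a point): where a bracket's short-arm point (bracket_*_tip) belongs on outline 2: 40 mm to case -x and 40 mm to case +y of bay2
- bracket_a_mid (a point): lime-green flat L bracket (may be absent), 26 mm thick, arms 20 mm wide, long side 100, short side 60 mm, 85 g; both faces look alike. Point: middle of the long arm, half-way through the thickness. x: along the long arm away from the corner; y: the way the short arm points; z: up when it has the outlines' hand, down when mirrored. It can stand on the long arm's outer edge, short arm up
- bracket_a_tip (a point): point on the short arm's centre line, 10 mm from its end, halfway through the thickness: 40 mm to -x and 40 mm to +y of the bracket's mid point
- bracket_b_mid (a point): lime-green flat L bracket (may be absent), 26 mm thick, arms 20 mm wide, long side 100, short side 60 mm, 85 g; both faces look alike. Point: middle of the long arm, half-way through the thickness. x: along the long arm away from the corner; y: the way the short arm points; z: up when it has the outlines' hand, down when mirrored. It can stand on the long arm's outer edge, short arm up
- bracket_b_tip (a point): point on the short arm's centre line, 10 mm from its end, halfway through the thickness: 40 mm to -x and 40 mm to +y of the bracket's mid point
- bracket_c_mid (a point): lime-green flat L bracket (may be absent), 26 mm thick, arms 20 mm wide, long side 100, short side 60 mm, 85 g; both faces look alike. Point: middle of the long arm, half-way through the thickness. x: along the long arm away from the corner; y: the way the short arm points; z: up when it has the outlines' hand, down when mirrored. It can stand on the long arm's outer edge, short arm up
- bracket_c_tip (a point): point on the short arm's centre line, 10 mm from its end, halfway through the thickness: 40 mm to -x and 40 mm to +y of the bracket's mid point
- bottle: clear glass bottle with black cap, 76 mm wide, 130 mm high; bystander, leave it where it is; origin: centre of its underside
- purple_rack: purple microtube rack, 76 x 112 x 28 mm; bystander, leave it where it is; origin: centre of its underside
- tube_rack: steel wire rack with four lime-capped tubes, 80 x 200 mm, 106 mm high; bystander, leave it where it is; origin: centre of its underside
- pipette: dark blue pipette lying down, 285 mm long, 22 mm high, along its x; bystander, leave it where it is; origin: centre of its underside
- petri_dish: closed petri dish, 90 mm across, 16 mm high; bystander, leave it where it is; origin: centre of its underside
- tip_box: clear tip box with blue lid, 87 x 122 mm, 35 mm high; bystander, leave it where it is; origin: centre of its underside
Things that resemble listed ones, but are neither listed nor needed, are in the scene too. Leave any pink look-alike of the part that bears bracket_b_mid alone.

How it is judged (in metres and radians):
On the way, in this order (a step that is already met when the one before it is completed fails the run):
1. the tab is turned clear of the cover (more than 1.3 rad to either side) while the cover still lies in its frame ((value of joint tab above 1.3 rad or value of joint tab below -1.3 rad) and distance of cover_handle from where it was at the start of the episode below 0.02 m), for 0.2 s.
2. the cover lies flat on the mat, handle up, released (horizontal distance between cover_handle and mat below 0.05 m and height (world z) of cover_handle below 0.031 m and angle between cover_handle's own z axis and vertical below 0.08 rad and contact force between the fingers and cover below 0.1 N), for 0.3 s.
At the end, for the whole second after the job is handed in: The cover lies flat on the mat, handle up (handle within 50 mm of the mat's centre), and every bracket present lies flat and at rest on one of the painted outlines, of the same hand as the outline: its mid point within 16 mm and its tip point within 22 mm of the outline's (horizontal distance between cover_handle and mat below 0.05 m and height (world z) of cover_handle below 0.031 m and angle between cover_handle's own z axis and vertical below 0.08 rad and ((distance between bracket_a_mid and bay0 below 0.016 m and distance between bracket_a_tip and bay0_tip below 0.022 m) or (distance between bracket_a_mid and bay1 below 0.016 m and distance between bracket_a_tip and bay1_tip below 0.022 m) or (distance between bracket_a_mid and bay2 below 0.016 m and distance between bracket_a_tip and bay2_tip below 0.022 m)) and angle between each of bracket_a_mid, bracket_b_mid, bracket_c_mid's own z axis and vertical below 0.15 rad and ((distance between bracket_b_mid and bay0 below 0.016 m and distance between bracket_b_tip and bay0_tip below 0.022 m) or (distance between bracket_b_mid and bay1 below 0.016 m and distance between bracket_b_tip and bay1_tip below 0.022 m) or (distance between bracket_b_mid and bay2 below 0.016 m and distance between bracket_b_tip and bay2_tip below 0.022 m)) and ((distance between bracket_c_mid and bay0 below 0.016 m and distance between bracket_c_tip and bay0_tip below 0.022 m) or (distance between bracket_c_mid and bay1 below 0.016 m and distance between bracket_c_tip and bay1_tip below 0.022 m) or (distance between bracket_c_mid and bay2 below 0.016 m and distance between bracket_c_tip and bay2_tip below 0.022 m)) and linear speed of each of bracket_a, bracket_b, bracket_c, cover below 0.03 m/s); the robot touches nothing.
It fails at once if a bystander (bottle, purple rack, tube rack, pipette, petri dish or tip box) is moved more than 40 mm (distance of any of bottle, purple_rack, tube_rack, pipette, petri_dish, tip_box from where it was at the start of the episode above 0.04 m).
Of bracket_a, bracket_b, bracket_c only 2 to 3 are there at a start; the rules pass over those that are not, and their reading is None.
At some moment in a run one of bracket_a, bracket_b, bracket_c may be knocked a few centimetres aside while the robot is not near it.
It also fails if it takes over 210 s, if anything falls off the work surface, if the arm or the gripper's body presses on something with over 40 N, if the wrist force passes 120 N, or if a joint passes its speed limit or range.

### The arm

A 6-joint arm with a two-finger parallel gripper is mounted at the origin on the work surface. World frame = base frame: x ahead of the robot, y to its left, z up, the work surface at z = 0. Lengths are in m, angles in degrees, forces in N, time in s.
With the tool pointing down it reaches from about 0.325 to 1 m from the base axis. Payload 5.1 kg.
Tool frame: the origin (TCP) lies where the fingers leave the gripper's body, on its centre line; the fingertips stand 73 mm ahead of it and the grasp point (between the pads) lies 54 mm ahead of it; z points along the fingers, y is the line along which they close (so a half turn about z gives the same grasp; the last joint's range is limited). The gripper opens to 85 mm and grips with 20 to 120 N. Pads are 22 mm wide; open, the fingers measure 114 mm over their backs; the gripper's body (76 mm by 85 mm) begins 54 mm behind the grasp point. The pads swing forward as they close: fully open they stand 13 mm farther back than shut.
Start: joints at [-74.977, 7.093, 94.555, -0, 78.352, -4.733], TCP at [0.22, -0.612, 0.304] pointing down, gripper open.
Joint ranges: [-149.61, 149.61], [-58.7, 133.49], [1.44, 155.28], [-77.14, 257.14], [18.33, 153.61], [-166.67, 166.67]. Speed limits (degrees/s): [147.25, 147.25, 180, 180, 180, 180].

### API

Orientations are given as a 3x3 rotation matrix whose columns are the frame's x, y, z axes.
In Python, from workcell import robot gives the robot as it stands.
- The arm moves only by the tool move_arm, never from a script. Its argument "moves" is a list that holds one entry, the list of rows, each a list of 7 numbers: the shift along the tool's x, y, z in cm, then the turn, a rotation vector about the tool's x, y, z in rad, then the opening, from 0 (shut) to 1 (fully open). A call has 1 to 12 rows; each row is the pose to reach, as a shift and turn from the pose commanded when the call began, along the tool's axes at that moment; what a row does not reach only later rows make up. A row lasts 1/10 s, in which the tool goes at most 50 mm and 8.59 degrees, less where a joint would pass 70% of its speed; a pose out of reach is approached as far as the arm can. A call with a gripper value outside its range is refused whole. The fingers move at their own pace and stop on an object; "grip_force" is the grip in N (left out, the last holds). Time passes only in rows, so rows that repeat a pose let the fingers close. It gives the time, the measured TCP pose, the force, the opening and the grip force at its end, in the units of the state.
- robot.observe(): the state, without advancing time (a new reading comes with each control period).
- robot.capture(name): name is "scene" or "top"; returns a dict with "img" (420x560x3 uint8, blue, green, red), "mtx" (3x3 intrinsics, pixels), "D" ([k1, k2, p1, p2, k3] as OpenCV has them; the pictures are not rectified), "R" (3x3) and "t" (3): a world point X has camera coordinates R X + t. Camera axes: x right, y down, z forward; pixel columns grow to the right and rows downward; lengths in m; the calibration is good to about 2 mm. A picture is of the moment at which its call begins. There is no depth.
- robot.job_done(): hands the job in; it is judged then, once.
Trained networks look in a picture, given as the dict that the camera call returned (one of the last four; its "shot" number tells which), for a name from the list of things; names that differ only in an ending like _2 or _b are one class to them, and where a whole thing is asked for, a point or a joint stands for the part that bears it (a point fixed in the world has none). Each returns a list of dicts, best first, with "score" (0 to 1); they miss things now and then, are a little off and sometimes report something else, mostly with a low value. They report only what shows in the picture. A call takes as long as a camera call. They do not tell look-alikes from the thing itself.
- robot.recognise(picture, thing): "bbox" ([left, top, width, height] as shares, 0 to 1, of the picture: columns of its width, rows of its height, round what is visible of it).
- robot.pinpoint(picture, thing): "point" ([column, row] as shares, 0 to 1, of the picture: columns of its width, rows of its height: a listed point, or the origin of a listed thing).
The state is a dict: "clock": time; "qpos": joint angles; "joint_velocities": joint speeds; "joint_efforts": joint torques, N m; "ee_pos": TCP position; "eef_rot": TCP orientation; "ft_force": force on the tool from outside, world axes, zero at the start; "torque": the same for the moment, N m; "width": finger opening in m; "grip_force": force on a finger pad.
Only numpy, scipy, OpenCV 4.12 (cv2) and the standard library are available. Lean on these libraries where they do the work, as an engineer would, in place of code of your own. Each camera call takes 0.05 s, during which the arm holds its last target. There are 200 camera calls.

## Working session

There is one attempt and no reset: what is moved stays moved. The work goes in short steps, Python scripts to look and compute and a tool call to move; the robot and the scene stay as the last step left them, time stands still between calls to the robot, and variables do not carry over. Pictures are saved under pics/ and viewed, at most 14 in all, crops included, and the job is handed in when it is done.

Besides the shell and the picture viewer there is one more tool, called by a JSON object that holds its "name" and its "arguments", one argument or row to a line. move_arm: Moves the arm, as the interface text tells. Its arguments: {"type":"object","properties":{"moves":{"type":"array"},"grip_force":{"type":"number"}},"required":["moves"]}

```bash
mkdir -p pics; cat > h.py <<'E'
import numpy as np, cv2
from workcell import robot
def px(p,pt): return np.array([pt[0]*560,pt[1]*420])
def ray(p,uv):
    n=cv2.undistortPoints(np.array([[uv]],float),np.array(p["mtx"]),np.array(p["D"]))[0,0]
    R=np.array(p["R"]);t=np.array(p["t"]); return -R.T@t, R.T@np.array([n[0],n[1],1])
def atz(p,uv,z):
    o,d=ray(p,uv); return o+d*(z-o[2])/d[2]
def proj(p,X):
    return cv2.projectPoints(np.array(X,float).reshape(-1,3),cv2.Rodrigues(np.array(p["R"]))[0],np.array(p["t"],float),np.array(p["mtx"]),np.array(p["D"]))[0][:,0]
E
python3 - <<'E'
from h import *
Z=dict(tab_post=.068,tab_pivot=.068,cover_handle=.053,mat=0,case=0,bay0=.019,bay0_tip=.019,bay1=.019,bay2=.019,bracket_a_mid=.013,bracket_a_tip=.013,bottle=0,purple_rack=0,tube_rack=0,pipette=0,petri_dish=0,tip_box=0)
for n in ("scene","top"):
    p=robot.capture(n); cv2.imwrite(f"pics/{n}0.png",p["img"]); print(n,"cam",np.round(-np.array(p["R"]).T@p["t"],3))
    for k,z in Z.items():
        for d in robot.pinpoint(p,k)[:5]:
            uv=px(p,d["point"]); print(k,round(d["score"],2),uv.round(),atz(p,uv,z).round(3)[:2])
E
```

```text
scene cam [1.281 0.306 1.296]
tab_post 0.55 [192. 168.] [ 0.465 -0.371]
tab_pivot 0.61 [385. 277.] [0.601 0.311]
cover_handle 0.67 [396. 251.] [0.499 0.318]
mat 0.65 [238. 197.] [ 0.467 -0.209]
mat 0.58 [255. 266.] [ 0.676 -0.053]
case 0.56 [388. 261.] [0.509 0.305]
bracket_a_mid 0.86 [190. 169.] [ 0.435 -0.404]
bracket_a_tip 0.75 [189. 184.] [ 0.491 -0.377]
bottle 0.64 [414. 328.] [0.681 0.431]
purple_rack 0.67 [145. 209.] [ 0.628 -0.461]
tube_rack 0.73 [256. 198.] [ 0.452 -0.153]
tube_rack 0.56 [347. 311.] [0.705 0.244]
tube_rack 0.42 [251. 169.] [ 0.344 -0.22 ]
petri_dish 0.7 [291. 194.] [ 0.392 -0.057]
petri_dish 0.68 [190. 186.] [ 0.488 -0.376]
petri_dish 0.53 [387. 270.] [0.536 0.311]
tip_box 0.89 [209. 145.] [ 0.306 -0.403]
top cam [ 0.264 -0.015  1.701]
tab_post 0.51 [178. 179.] [0.577 0.318]
tab_pivot 0.77 [181. 171.] [0.605 0.308]
cover_handle 0.72 [180. 200.] [0.507 0.311]
cover_handle 0.64 [385. 226.] [ 0.433 -0.381]
cover_handle 0.46 [317. 215.] [ 0.466 -0.152]
mat 0.85 [292. 157.] [ 0.676 -0.066]
case 0.67 [331. 215.] [ 0.473 -0.205]
case 0.58 [317. 217.] [ 0.467 -0.159]
bay0_tip 0.81 [185. 217.] [0.454 0.295]
bracket_a_mid 0.54 [385. 228.] [ 0.431 -0.39 ]
bracket_a_tip 0.57 [383. 211.] [ 0.489 -0.383]
bracket_a_tip 0.2 [178. 206.] [0.492 0.324]
bottle 0.81 [153. 155.] [0.672 0.423]
bottle 0.66 [384. 211.] [ 0.492 -0.39 ]
purple_rack 0.57 [407. 174.] [ 0.623 -0.471]
tube_rack 0.69 [206. 150.] [0.695 0.235]
pipette 0.67 [341. 255.] [ 0.335 -0.242]
pipette 0.26 [178. 180.] [0.584 0.33 ]
petri_dish 0.74 [288. 240.] [ 0.385 -0.057]
tip_box 0.75 [391. 266.] [ 0.302 -0.414]
```

```bash
python3 - <<'E'
import cv2
a=cv2.imread("pics/scene0.png")[110:380,100:480];cv2.imwrite("pics/s0c.png",cv2.resize(a,None,fx=2.1,fy=2.1,interpolation=2))
a=cv2.imread("pics/top0.png")[110:310,120:460];cv2.imwrite("pics/t0c.png",cv2.resize(a,None,fx=2.35,fy=2.35,interpolation=2))
E
```

```text
(no output)
```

View pics/s0c.png

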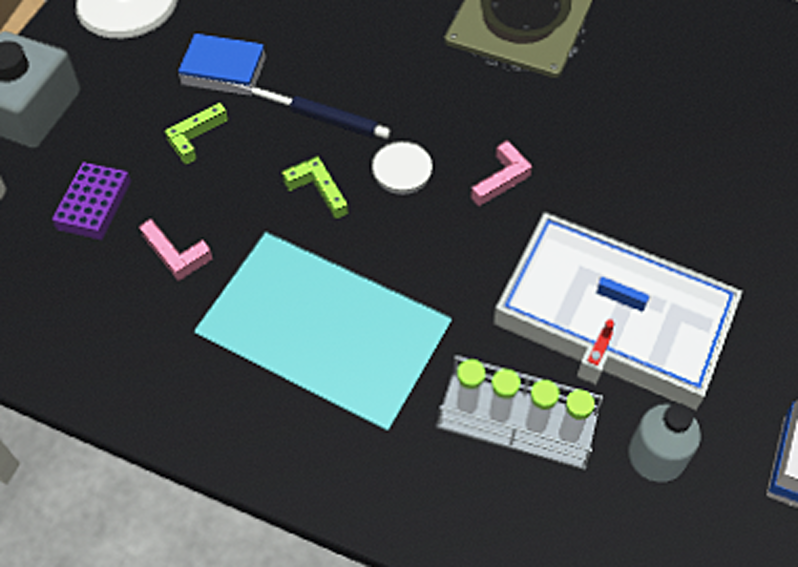

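View pics/t0c.png

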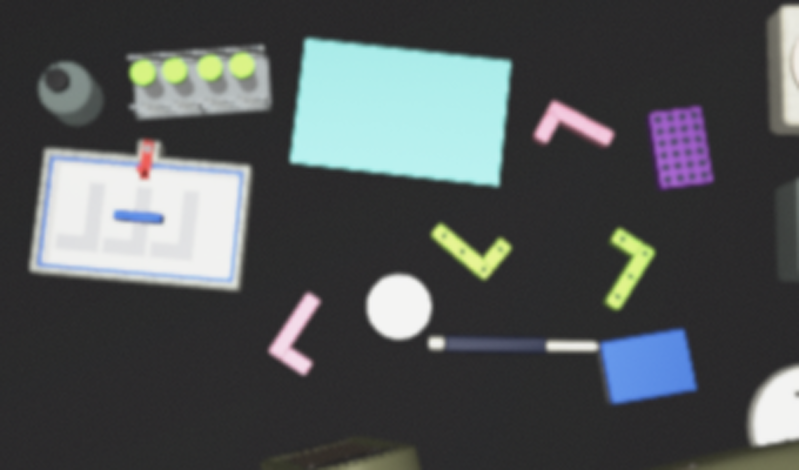

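Top view: two lime brackets at crop (472,250) and (632,268), both mirrored. The pink look-alikes are at (573,122) and (294,335). The lime tube caps at (190,70) are also not targets. The case is at (140,217), the tab at (147,160) and the mat at (400,112). I'll fit the poses using silhouettes from both cameras.

```bash
cat >> h.py <<'E'
from scipy.optimize import minimize
def box(x0,x1,y0,y1,z0,z1): return np.array([[x,y,z] for x in(x0,x1) for y in(y0,y1) for z in(z0,z1)],float)
LB=[box(-.05,.05,-.01,.01,-.013,.013),box(-.05,-.03,-.01,.05,-.013,.013)]
MIR=np.diag([1,1,-1.])
def sil(p,parts,R,t,S=4):
    m=np.zeros((420*S,560*S),np.uint8)
    for b in parts:
        q=(proj(p,b@R.T+t)+.5)*S-.5
        cv2.fillConvexPoly(m,cv2.convexHull(q.astype(np.float32)).round().astype(np.int32),255)
    return cv2.resize(m,(560,420),interpolation=cv2.INTER_AREA)/255.
def rz(a): c,s=np.cos(a),np.sin(a); return np.array([[c,-s,0],[s,c,0],[0,0,1.]])
def fit(pics,masks,parts,x0,z,pre=np.eye(3)):
    def cost(v):
        c=0
        for p,m in zip(pics,masks): c+=np.abs(sil(p,parts,rz(v[2])@pre,np.array([v[0],v[1],z]))-m).sum()/m.sum()
        return c/len(pics)
    best=None
    for da in (-.25,0,.25):
        s=np.array([[0,0,0],[.02,0,0],[0,.02,0],[0,0,.2]])+np.array(x0)+[0,0,da]
        r=minimize(cost,x0,method="Nelder-Mead",options=dict(initial_simplex=s,xatol=1e-4,fatol=1e-4,maxiter=150))
        if best is None or r.fun<best.fun: best=r
    return best.x,best.fun
def hsv(p): return cv2.cvtColor(p["img"],cv2.COLOR_BGR2HSV)
def gmask(p,c=None,rad=.09,z=.015):
    h=hsv(p); m=cv2.inRange(h,(30,110,70),(48,255,255))
    if c is not None:
        k=np.zeros_like(m); q=proj(p,[[c[0]+rad*np.cos(a),c[1]+rad*np.sin(a),z] for a in np.linspace(0,6.3,24)])
        cv2.fillConvexPoly(k,q.astype(np.int32),255); m&=k
    return (m>0).astype(float)
def blobs(p,m,z,minA=30):
    n,l,s,c=cv2.connectedComponentsWithStats((m>0).astype(np.uint8))
    return [(s[i,4],c[i].round(1),atz(p,c[i],z)[:2].round(3)) for i in range(1,n) if s[i,4]>=minA]
E
cat > m1.py <<'E'
from h import *
T=robot.capture("top");S=robot.capture("scene")
for c in ([.47,-.15],[.46,-.385]):
    g=[gmask(T,c),gmask(S,c)]
    best=min((fit([T,S],g,LB,[c[0],c[1],y],.013,pre) +(n,) for n,pre in (("ok",np.eye(3)),("mirr",np.diag([1,-1,-1.]))) for y in (0,1.57,3.14,-1.57)),key=lambda r:r[1])
    print("bracket",best)
print("greens",blobs(T,gmask(T),.026,10))
hT,hS=hsv(T),hsv(S)
mat=[(cv2.inRange(h,(80,60,120),(95,255,255))>0).astype(float) for h in(hT,hS)]
print("mat",fit([T,S],mat,[box(-.095,.095,-.155,.155,0,.003)],[.676,-.06,0],0))
w=[]
for p,h in((T,hT),(S,hS)):
    m=((h[...,2]>110)).astype(np.uint8); k=np.zeros_like(m)
    cv2.fillConvexPoly(k,proj(p,rb:=np.array([[x,y,.02] for x,y in((.36,.12),(.60,.12),(.64,.32),(.60,.5),(.36,.5))])).astype(np.int32),1)
    w.append((m*k).astype(float))
print("case",fit([T,S],w,[box(-.089,.089,-.149,.149,0,.044)],[.5,.31,0],0))
for p,h,n in((T,hT,"T"),(S,hS,"S")):
    red=cv2.inRange(h,(0,150,100),(6,255,255))|cv2.inRange(h,(174,150,100),(180,255,255))
    print(n,"red",blobs(p,red,.06,5)); blue=cv2.inRange(h,(105,170,100),(120,255,255)); print(n,"blue",blobs(p,blue,.068))
    a=[d for d in robot.pinpoint(p,"tab_post")]; b=robot.pinpoint(p,"tab_pivot")
    for d in a+b: u=px(p,d["point"]); print(d["score"],u.round(1),atz(p,u,.068).round(3))
E
python3 m1.py; python3 - <<'E'
import cv2
a=cv2.imread("pics/scene0.png")[220:320,320:470];cv2.imwrite("pics/s1c.png",cv2.resize(a,None,fx=5,fy=5,interpolation=2))
E
```

```text
bracket (array([ 0.46295345, -0.15267755,  0.89321124]), np.float64(0.6010635062681953), 'mirr')
bracket (array([ 0.43203551, -0.39503516,  2.58100755]), np.float64(0.2050105289450015), 'mirr')
greens [(np.int32(63), array([222.5, 137.8]), array([0.733, 0.177])), (np.int32(65), array([194.2, 139.6]), array([0.725, 0.276])), (np.int32(64), array([209.3, 138.6]), array([0.729, 0.223])), (np.int32(88), array([179.9, 140.8]), array([0.719, 0.326])), (np.int32(187), array([320.2, 216.3]), array([ 0.465, -0.166])), (np.int32(341), array([387.1, 222.9]), array([ 0.447, -0.394]))]
mat (array([ 0.67454014, -0.05879897, -0.09027011]), np.float64(0.058973003437131646))
case (array([ 0.49895715,  0.31516817, -0.06659853]), np.float64(0.0597659891542824))
T red [(np.int32(13), array([181.4, 179.7]), array([0.575, 0.307]))]
T blue []
0.51 [177.4 178.6] [0.577 0.319 0.068]
0.26 [318.4 216.7] [ 0.458 -0.157  0.068]
0.58 [182.2 169.7] [0.608 0.304 0.068]
S red [(np.int32(9), array([390., 264.]), array([0.55 , 0.313])), (np.int32(48), array([386.5, 272.9]), array([0.581, 0.312])), (np.int32(10), array([382.3, 281.5]), array([0.612, 0.309]))]
S blue [(np.int32(668), array([204.8, 137.3]), array([ 0.331, -0.395])), (np.int32(115), array([396.7, 248.5]), array([0.499, 0.317])), (np.int32(80), array([435.3, 275. ]), array([0.54, 0.44]))]
0.57 [388.3 265. ] [0.56  0.309 0.068]
0.64 [383.5 276.4] [0.6   0.307 0.068]
```

View pics/s1c.png

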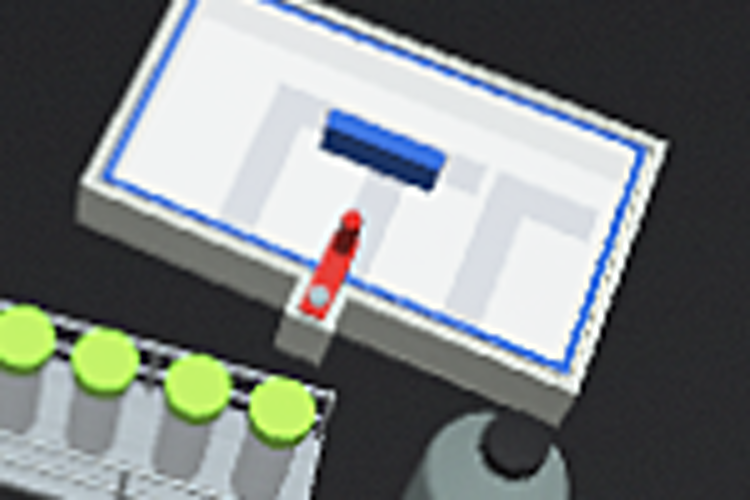

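Close crop: the red tab's pivot is at crop (318,295) and its post top at (350,220). It points straight in over the cover (angle about 0) next to the blue handle. Nothing else in the picture is red, so this is the right part.

```bash
cat >> h.py <<'E'
from scipy.spatial.transform import Rotation as Ro
def state():
    s=robot.observe(); R=np.array(s["eef_rot"]).reshape(3,3); return s,np.array(s["ee_pos"]),R
def rows(P0,R0,P,R):
    return np.r_[(R0.T@(np.array(P)-P0))*100,Ro.from_matrix(R0.T@R).as_rotvec()].round(3)
def down(yaw):  # tool z down, tool y horizontal at world angle yaw
    y=np.array([np.cos(yaw),np.sin(yaw),0]);z=np.array([0,0,-1.]); return np.c_[np.cross(y,z),y,z]
def cd(yaw,R0): # the half-turn twin nearest to R0
    return min((down(yaw),down(yaw+np.pi)),key=lambda R:Ro.from_matrix(R0.T@R).magnitude())
E
python3 - <<'E'
from h import *
s,P,R=state(); print(s["clock"],P,R.round(3).tolist(),s["qpos"],s["ft_force"],s["width"])
Rt=cd(-np.pi/4,R)
print(Rt.round(2).tolist(),[rows(P,R,q,Rt) for q in ([.567,.31,.25],[.567,.31,.133])])
T=robot.capture("top");h=hsv(T)
for c in ([.47,-.15],): 
    u=proj(T,[[*c,.026]])[0].astype(int); print(h[u[1]-6:u[1]+8:2,u[0]-12:u[0]+14:3].tolist())
E
```

```text
2.1 [ 0.21969549 -0.61173955  0.30392323] [[0.941, 0.338, 0.0], [0.338, -0.941, -0.0], [0.0, 0.0, -1.0]] [-7.49754810e+01  7.09307828e+00  9.45552790e+01  7.21096653e-04
  7.83505810e+01 -4.73339748e+00] [ 0.31894979 -0.13648272 -0.83293804] 0.08557125756464457
[[0.71, 0.71, 0.0], [0.71, -0.71, 0.0], [0.0, 0.0, -1.0]] [array([ 63.845, -75.007,   5.392,   0.   ,  -0.   ,  -0.441]), array([ 63.845, -75.008,  17.092,   0.   ,  -0.   ,  -0.441])]
[[[38, 95, 97], [35, 105, 240], [38, 114, 224], [39, 106, 125], [30, 6, 46], [150, 6, 44], [0, 6, 45], [120, 6, 45], [140, 17, 45]], [[40, 111, 108], [35, 105, 237], [39, 102, 202], [37, 112, 231], [39, 95, 94], [0, 0, 45], [150, 6, 44], [150, 6, 44], [150, 6, 45]], [[43, 42, 54], [38, 116, 180], [35, 107, 237], [34, 103, 243], [38, 120, 215], [41, 71, 72], [150, 6, 44], [120, 6, 44], [120, 11, 46]], [[135, 11, 45], [40, 80, 73], [39, 123, 214], [34, 102, 243], [35, 106, 241], [38, 113, 185], [38, 37, 55], [120, 6, 45], [38, 21, 49]], [[150, 6, 44], [150, 6, 45], [41, 110, 97], [36, 111, 228], [37, 106, 227], [36, 109, 232], [39, 117, 155], [30, 11, 47], [38, 105, 114]], [[150, 6, 44], [150, 6, 45], [60, 11, 48], [39, 112, 123], [36, 111, 226], [35, 105, 240], [36, 111, 237], [38, 106, 127], [38, 120, 216]], [[135, 12, 44], [135, 12, 44], [120, 6, 44], [40, 30, 51], [40, 123, 160], [35, 103, 241], [34, 101, 243], [36, 110, 232], [35, 105, 240]]]
```

{"name": "move_arm", "arguments": {
  "moves": [
    [[32,-37.5,2,0,0,-0.22,1],[32,-37.5,2,0,0,-0.22,1],[32,-37.5,2,0,0,-0.22,1],[32,-37.5,2,0,0,-0.22,1],[32,-37.5,2,0,0,-0.22,1],[63.8,-75,5,0,0,-0.44,1],[63.8,-75,5,0,0,-0.44,1],[63.8,-75,5,0,0,-0.44,1],[63.8,-75,5,0,0,-0.44,1],[63.8,-75,5,0,0,-0.44,1],[63.8,-75,5,0,0,-0.44,1],[63.8,-75,5,0,0,-0.44,1]]
  ]
}}

```text
clock: 3.35
ee_pos: [0.4313, -0.0489, 0.2753]
eef_rot: [[0.708, 0.707, 0.002], [0.707, -0.708, -0.0], [0.001, 0.002, -1.0]]
ft_force: [1.4, -0.2, 0.9]
width: 0.0854
grip_force: 0.0
```

```bash
sed -i 's/(30,110,70),(48/(30,70,80),(48/' h.py; cat > go.py <<'E'
import sys
from h import *
# usage: go.py yaw_deg x y z [x y z ...]
s,P,R=state(); a=[float(v) for v in sys.argv[1:]]; Rt=cd(np.deg2rad(a[0]),R)
print("t",round(s["clock"],1),P.round(4),"w",round(s["width"],4),"grip",s["grip_force"],"F",np.round(s["ft_force"],1),"q",np.round(s["qpos"],1),"tilt",round(np.degrees(np.arccos(-R[2,2])),2))
for i in range(1,len(a),3): print(rows(P,R,a[i:i+3],Rt).tolist())
E
python3 go.py -45 .567 .31 .25 .567 .31 .133
```

```text
t 3.4 [ 0.4313 -0.0489  0.2753] w 0.0854 grip 0.0 F [ 1.4 -0.2  0.9] q [-13.6 -20.8 122.7  -0.   78.   31.5] tilt 0.11
[34.963, -15.815, 2.537, 0.002, -0.001, -0.001]
[34.952, -15.834, 14.237, 0.002, -0.001, -0.001]
```

{"name": "move_arm", "arguments": {
  "moves": [
    [[35,-15.8,4,0,0,0,1],[35,-15.8,4,0,0,0,1],[35,-15.8,4,0,0,0,1],[35,-15.8,4,0,0,0,1],[35,-15.8,4,0,0,0,1],[35,-15.8,4,0,0,0,1],[35,-15.8,4,0,0,0,1],[35,-15.8,4,0,0,0,1],[35,-15.8,4,0,0,0,1],[35,-15.8,4,0,0,0,1],[35,-15.8,4,0,0,0,1],[35,-15.8,4,0,0,0,1]]
  ]
}}

```text
clock: 4.55
ee_pos: [0.5669, 0.307, 0.2353]
eef_rot: [[0.708, 0.706, 0.0], [0.706, -0.708, 0.0], [0.0, 0.0, -1.0]]
ft_force: [-0.5, 0.3, -0.6]
width: 0.0854
grip_force: 0.0
```

```bash
python3 go.py -45 .567 .31 .133; cat > bk.py <<'E'
from h import *
T=robot.capture("top");S=robot.capture("scene")
for c in ([.47,-.15],[.45,-.39]):
    g=[gmask(T,c),gmask(S,c)]
    rs=[(n,)+fit([T,S],g,LB,[c[0],c[1],y],.013,pre) for n,pre in (("ok",np.eye(3)),("mirr",np.diag([1,-1,-1.]))) for y in (0,1.57,3.14,-1.57)]
    b=min(rs,key=lambda r:r[2]); print("bracket",b, [round(float(r[2]),2) for r in rs])
E
python3 bk.py
```

```text
t 4.5 [0.5669 0.307  0.2353] w 0.0854 grip 0.0 F [-0.5  0.3 -0.6] q [23.7  9.3 98.9 -0.  71.8 68.8] tilt 0.02
[0.215, -0.209, 10.228, 0.0, -0.0, -0.002]
bracket ('mirr', array([ 0.46195024, -0.15165776,  0.88687761]), np.float64(0.2290557745886558)) [0.59, 0.59, 0.68, 0.62, 0.23, 0.23, 0.72, 0.72]
bracket ('mirr', array([ 0.43121616, -0.39505197,  2.58264686]), np.float64(0.2028267702429809)) [0.57, 0.55, 0.54, 0.58, 0.57, 0.2, 0.2, 0.57]
```

{"name": "move_arm", "arguments": {
  "moves": [
    [[-0.2,-0.2,5,0,0,0,1],[-0.2,-0.2,9,0,0,0,1],[-0.2,-0.2,10.2,0,0,0,1],[-0.2,-0.2,10.2,0,0,0,0.35],[-0.2,-0.2,10.2,0,0,0,0.35],[-0.2,-0.2,10.2,0,0,0,0.35],[-0.2,-0.2,10.2,0,0,0,0.35],[-0.2,-0.2,10.2,0,0,0,0.35]]
  ]
}}

```text
clock: 5.45
ee_pos: [0.5649, 0.3085, 0.1346]
eef_rot: [[0.708, 0.707, 0.002], [0.707, -0.708, 0.001], [0.003, 0.001, -1.0]]
ft_force: [0.1, 0.9, 0.0]
width: 0.0297
grip_force: 0.0
```

```bash
python3 go.py -45 .567 .31 .133; python3 - <<'E'
from h import *
p=robot.capture("scene"); a=p["img"][220:320,320:470];cv2.imwrite("pics/s2c.png",cv2.resize(a,None,fx=5,fy=5,interpolation=2))
E
```

```text
t 5.5 [0.5649 0.3085 0.1346] w 0.0297 grip 0.0 F [0.1 0.9 0. ] q [ 23.9  15.1 102.6   0.   62.1  68.9] tilt 0.16
[0.251, 0.04, 0.157, 0.001, -0.003, -0.001]
```

View pics/s2c.png

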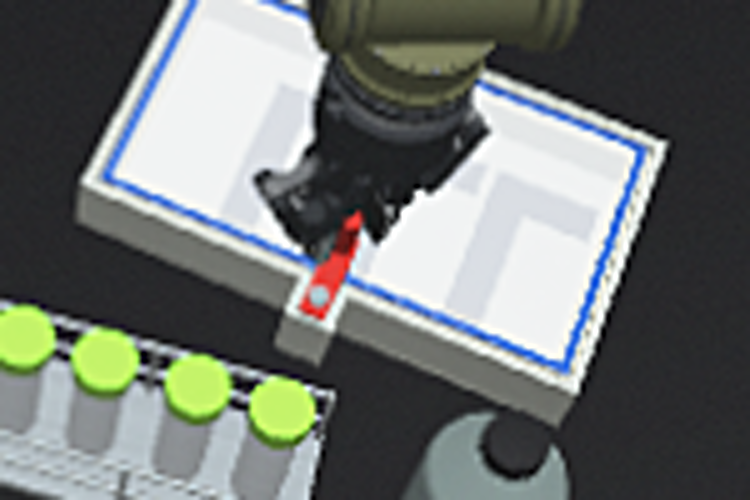

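The post, at crop (350,220), stands between the two fingers at (310,225) and (390,220). I'll push it.

{"name": "move_arm", "arguments": {
  "moves": [
    [[-0.4,0.8,0,0,0,0,0.35],[-0.5,1.5,0,0,0,0,0.35],[-0.5,2.2,0,0,0,0,0.35],[-0.5,2.9,0,0,0,0,0.35],[-0.5,3.6,0,0,0,0,0.35],[-0.5,4.2,0,0,0,0,0.35],[-0.4,4.8,0,0,0,0,0.35],[-0.3,5.3,0,0,0,0,0.35],[-0.2,5.7,0,0,0,0,0.35],[-0.2,5.9,0,0,0,0,0.35],[-0.2,5.9,0,0,0,0,0.35]]
  ]
}}

```text
clock: 6.6
ee_pos: [0.6049, 0.2649, 0.1331]
eef_rot: [[0.707, 0.707, 0.001], [0.707, -0.707, -0.0], [0.0, 0.001, -1.0]]
ft_force: [-0.4, -0.3, -0.2]
width: 0.0299
grip_force: 0.0
```

```bash
python3 go.py -45 .567 .31 .133; python3 - <<'E'
from h import *
p=robot.capture("scene"); a=p["img"][220:320,320:470];cv2.imwrite("pics/s3c.png",cv2.resize(a,None,fx=5,fy=5,interpolation=2))
E
```

```text
t 6.6 [0.6049 0.2649 0.1331] w 0.0299 grip 0.0 F [-0.4 -0.3 -0.2] q [ 19.   17.1 100.3  -0.   62.6  64. ] tilt 0.04
[0.51, -5.87, 0.006, 0.001, -0.0, -0.0]
```

View pics/s3c.png

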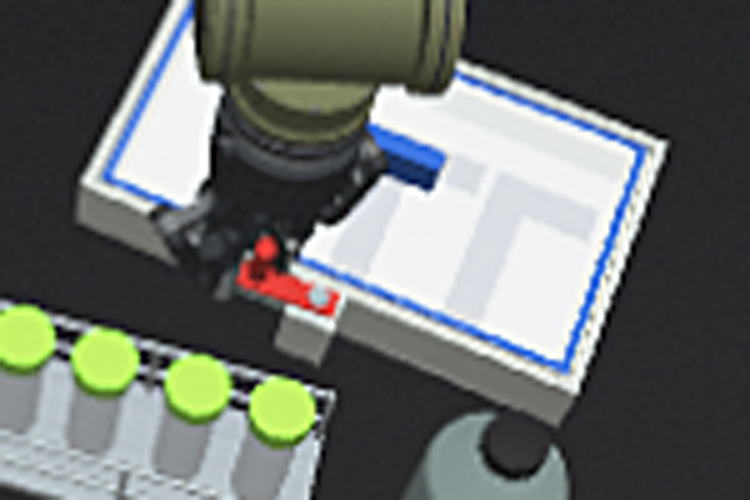

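{"name": "move_arm", "arguments": {
  "moves": [
    [[0,-0.4,-1,0,0,0,0.35],[0,-0.4,-6,0,0,0,0.35],[0,-0.4,-8,0,0,0,0.6],[0,-4,-8,0,0,0.3,1],[-4,-10,-8,0,0,0.7,1],[-4,-10,-8,0,0,0.72,1],[-4,-10,-8,0,0,0.72,1],[-4,-10,-8,0,0,0.72,1],[-4,-10,-8,0,0,0.72,1]]
  ]
}}

```text
clock: 7.55
ee_pos: [0.5051, 0.3078, 0.2138]
eef_rot: [[0.998, 0.066, 0.001], [0.066, -0.998, 0.0], [0.001, -0.0, -1.0]]
ft_force: [0.0, -0.5, 0.5]
width: 0.0852
grip_force: 0.0
```

```bash
python3 go.py -3.8 .499 .316 .16 .499 .316 .120; python3 - <<'E'
from h import *
p=robot.capture("scene")
for k in("tab_post","tab_pivot","cover_handle"):
  for d in robot.pinpoint(p,k): u=px(p,d["point"]); print(k,d["score"],atz(p,u,.068 if k[0]=="t" else .058).round(3))
E
```

```text
t 7.5 [0.5051 0.3078 0.2138] w 0.0852 grip 0.0 F [ 0.  -0.5  0.5] q [ 26.2   3.9 106.9  -0.   69.1 112.4] tilt 0.06
[-0.561, -0.861, 5.383, 0.001, -0.001, -1.439]
[-0.566, -0.861, 9.383, 0.001, -0.001, -1.439]
tab_post 0.52 [0.605 0.274 0.068]
tab_pivot 0.59 [0.595 0.313 0.068]
cover_handle 0.78 [0.487 0.316 0.058]
```

{"name": "move_arm", "arguments": {
  "moves": [
    [[-0.8,-0.9,5.4,0,0,-0.6,1],[-0.8,-0.9,5.4,0,0,-1.44,1],[-0.8,-0.9,5.4,0,0,-1.44,1],[-0.8,-0.9,5.4,0,0,-1.44,1],[-0.8,-0.9,5.4,0,0,-1.44,1],[-0.8,-0.9,5.4,0,0,-1.44,1],[-0.8,-0.9,5.4,0,0,-1.44,1],[-0.8,-0.9,5.4,0,0,-1.44,1],[-0.8,-0.9,5.4,0,0,-1.44,1],[-0.8,-0.9,5.4,0,0,-1.44,1],[-0.8,-0.9,5.4,0,0,-1.44,1],[-0.8,-0.9,5.4,0,0,-1.44,1]]
  ]
}}

```text
clock: 8.95
ee_pos: [0.497, 0.3159, 0.1588]
eef_rot: [[0.068, 0.998, -0.0], [0.998, -0.068, -0.0], [-0.0, -0.0, -1.0]]
ft_force: [0.3, -0.9, 0.5]
width: 0.085
grip_force: 0.0
```

```bash
python3 go.py -3.8 .497 .316 .120
```

```text
t 8.9 [0.497  0.3159 0.1588] w 0.085 grip 0.0 F [ 0.3 -0.9  0.5] q [ 27.2   7.1 109.3  -0.   63.6  31.1] tilt 0.01
[0.013, -0.004, 3.88, -0.0, 0.0, -0.001]
```

{"name": "move_arm", "arguments": {
  "moves": [
    [[0,0,2,0,0,0,1],[0,0,3.8,0,0,0,1],[0,0,3.8,0,0,0,1],[0,0,3.8,0,0,0,0],[0,0,3.8,0,0,0,0],[0,0,3.8,0,0,0,0],[0,0,3.8,0,0,0,0],[0,0,3.8,0,0,0,0],[0,0,3.8,0,0,0,0],[0,0,3.8,0,0,0,0],[0,0,3.8,0,0,0,0]]
  ],
  "grip_force": 50
}}

```text
clock: 10.05
ee_pos: [0.4974, 0.3162, 0.1216]
eef_rot: [[0.066, 0.998, 0.001], [0.998, -0.066, 0.001], [0.001, 0.001, -1.0]]
ft_force: [0.6, -0.6, 4.3]
width: 0.013
grip_force: 50.4
```

```bash
python3 go.py -3.8 .497 .316 .250;
```

```text
t 10.1 [0.4974 0.3162 0.1216] w 0.013 grip 50.42110025882721 F [ 0.6 -0.6  4.3] q [ 27.2   9.9 110.2  -0.   59.8  31. ] tilt 0.08
[-0.012, -0.024, -12.837, 0.001, -0.001, 0.0]
```

{"name": "move_arm", "arguments": {
  "moves": [
    [[0,0,-1.5,0,0,0,0],[0,0,-4,0,0,0,0],[0,0,-7,0,0,0,0],[0,0,-10,0,0,0,0],[0,0,-13,0,0,0,0],[0,0,-13,0,0,0,0],[-4,-0.2,-13,0,0,0,0],[-8,-0.4,-13,0,0,0,0],[-12,-0.6,-13,0,0,0,0],[-16,-0.8,-13,0,0,0,0],[-20,-1,-13,0,0,0,0],[-20,-1,-13,0,0,0,0]]
  ]
}}

```text
clock: 11.25
ee_pos: [0.472, 0.1135, 0.2481]
eef_rot: [[0.071, 0.997, -0.004], [0.998, -0.071, -0.002], [-0.002, -0.004, -1.0]]
ft_force: [-0.2, 1.1, -3.3]
width: 0.013
grip_force: 49.8
```

```bash
python3 go.py -5 .53 -.059 .250 .6745 -.059 .22 .6745 -.059 .085
```

```text
t 11.2 [0.472  0.1135 0.2481] w 0.013 grip 49.77203607559204 F [-0.2  1.1 -3.3] q [ 7.200e+00 -1.180e+01  1.183e+02 -1.000e-01  7.370e+01  1.130e+01] tilt 0.28
[-16.798, 7.003, -0.181, -0.004, 0.002, 0.017]
[-15.771, 21.43, 2.754, -0.004, 0.002, 0.017]
[-15.74, 21.489, 16.254, -0.004, 0.002, 0.017]
```

{"name": "move_arm", "arguments": {
  "moves": [
    [[-4.5,1.6,0,0,0,0.01,0],[-9,3.2,0,0,0,0.02,0],[-13,5,0,0,0,0.02,0],[-16.3,7,0,0,0,0.02,0],[-16.3,11,0,0,0,0.02,0],[-16,15,1,0,0,0.02,0],[-15.8,18.5,2,0,0,0.02,0],[-15.8,21.5,3,0,0,0.02,0],[-15.8,21.5,5,0,0,0.02,0],[-15.8,21.5,7,0,0,0.02,0],[-15.8,21.5,9,0,0,0.02,0],[-15.8,21.5,9,0,0,0.02,0]]
  ]
}}

```text
clock: 12.45
ee_pos: [0.6746, -0.0537, 0.154]
eef_rot: [[0.086, 0.996, -0.011], [0.996, -0.086, 0.002], [0.001, -0.011, -1.0]]
ft_force: [-1.6, -1.1, -3.4]
width: 0.0129
grip_force: 50.0
```

```bash
python3 go.py -5 .6745 -.059 .0865
```

```text
t 12.4 [ 0.6746 -0.0537  0.154 ] w 0.0129 grip 50.01425385475159 F [-1.6 -1.1 -3.4] q [-9.1 17.9 97.1  0.  65.7 -4.2] tilt 0.66
[-0.534, 0.114, 6.749, -0.011, -0.001, 0.002]
```

{"name": "move_arm", "arguments": {
  "moves": [
    [[-0.4,0,2,0,0,0,0],[-0.4,0,4,0,0,0,0],[-0.4,0,5.4,0,0,0,0],[-0.4,0,6.2,0,0,0,0],[-0.4,0,6.6,0,0,0,0],[-0.4,0,6.7,0,0,0,0],[-0.4,0,6.7,0,0,0,0]]
  ]
}}

```text
clock: 13.15
ee_pos: [0.678, -0.0588, 0.0947]
eef_rot: [[0.086, 0.996, 0.001], [0.996, -0.086, -0.0], [-0.0, 0.001, -1.0]]
ft_force: [0.3, -0.6, -3.0]
width: 0.0128
grip_force: 50.1
```

```bash
python3 go.py -5 .6745 -.059 .0865
```

```text
t 13.2 [ 0.678  -0.0588  0.0947] w 0.0128 grip 50.107537508010864 F [ 0.3 -0.6 -3. ] q [-9.5 22.  98.2  0.  59.7 -4.6] tilt 0.07
[-0.049, -0.35, 0.816, 0.001, 0.0, 0.001]
```

{"name": "move_arm", "arguments": {
  "moves": [
    [[0,-0.2,0.4,0,0,0,0],[0,-0.3,0.8,0,0,0,0],[0,-0.3,0.8,0,0,0,0],[0,-0.3,0.8,0,0,0,0],[0,-0.3,0.8,0,0,0,0]]
  ]
}}

```text
clock: 13.65
ee_pos: [0.6751, -0.0586, 0.0867]
eef_rot: [[0.086, 0.996, 0.001], [0.996, -0.086, -0.0], [-0.0, 0.001, -1.0]]
ft_force: [1.0, 0.8, 1.6]
width: 0.0131
grip_force: 50.8
```

```bash
python3 go.py -5 .6745 -.059 .0865
```

```text
t 13.7 [ 0.6751 -0.0586  0.0867] w 0.0131 grip 50.84619641304016 F [1.  0.8 1.6] q [-9.5 22.3 98.7  0.  58.9 -4.6] tilt 0.09
[-0.042, -0.054, 0.016, 0.001, 0.0, 0.001]
```

Force has gone from −3 to +1.6 N, so the cover is on the mat. Release and rise.

{"name": "move_arm", "arguments": {
  "moves": [
    [[0,0,0,0,0,0,0.6],[0,0,0,0,0,0,0.6],[0,0,0,0,0,0,0.6],[0,0,-1,0,0,0,0.6],[0,0,-5,0,0,0,0.6],[0,0,-10,0,0,0,0.6],[0,0,-15,0,0,0,0.7],[0,0,-17,0,0,0,0.7],[0,0,-17,0,0,0,0.7]]
  ]
}}

```text
clock: 14.55
ee_pos: [0.6767, -0.0588, 0.2629]
eef_rot: [[0.086, 0.996, 0.011], [0.996, -0.086, -0.002], [-0.001, 0.011, -1.0]]
ft_force: [0.6, -0.2, -0.5]
width: 0.06
grip_force: 0.0
```

```bash
python3 go.py -5 .46 -.15 .25; python3 bk.py; python3 - <<'E'
from h import *
p=robot.capture("scene"); a=p["img"][110:380,100:480];cv2.imwrite("pics/s4.png",cv2.resize(a,None,fx=2.1,fy=2.1,interpolation=2))
E
```

```text
t 14.6 [ 0.6767 -0.0588  0.2629] w 0.06 grip 0.0 F [ 0.6 -0.2 -0.5] q [-9.5 12.  93.1  0.  74.3 -4.6] tilt 0.62
[-10.943, -20.815, 1.075, 0.011, 0.001, 0.001]
bracket ('mirr', array([ 0.46242986, -0.15662295,  3.65639425]), np.float64(4.101867659344439)) [4.43, 4.45, 4.44, 4.57, 4.31, 4.36, 4.1, 4.11]
bracket ('mirr', array([ 0.43134614, -0.39527696,  2.58615577]), np.float64(0.21544296955087275)) [0.57, 0.55, 0.55, 0.59, 0.58, 0.22, 0.22, 0.57]
```

View pics/s4.png

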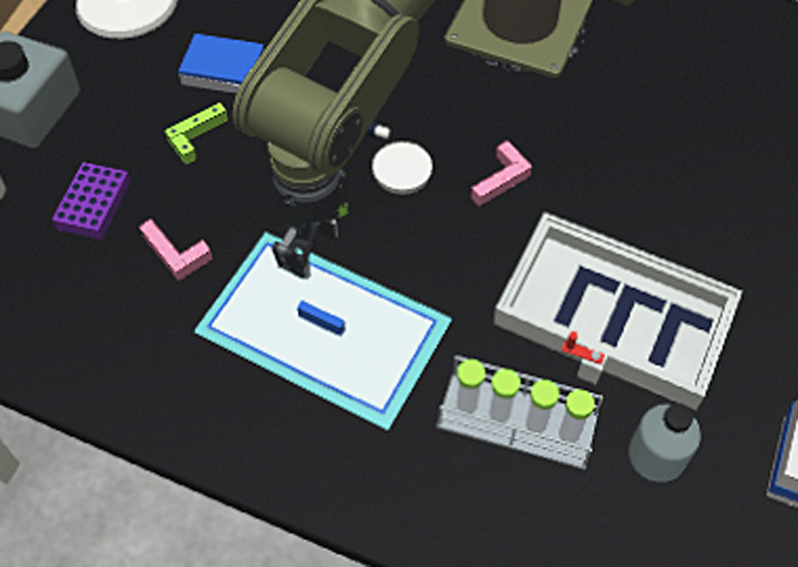

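The cover lies on the mat inside its teal border, and the outlines in the case are now dark. A third of bracket 1 is hidden by the arm. I'll test a sideways tilt in free air over the work area.

{"name": "move_arm", "arguments": {
  "moves": [
    [[0,-5,-2,0,0,0,0.7],[0,-10,-4,0,0,0,0.7],[0,-15,-5,0,0,0,0.7],[0,-18,-5,0,0.15,0,0.7],[0,-18,-5,0,0.3,0,0.7],[0,-18,-5,0,0.45,0,0.7],[0,-18,-5,0,0.6,0,0.7],[0,-18,-5,0,0.75,0,0.7],[0,-18,-5,0,0.9,0,0.7],[0,-18,-5,0,1.05,0,0.7],[0,-18,-5,0,1.05,0,0.7],[0,-18,-5,0,1.05,0,0.7]]
  ]
}}

```text
clock: 15.9
ee_pos: [0.4947, -0.043, 0.3037]
eef_rot: [[0.047, 0.996, 0.073], [0.496, -0.086, 0.864], [0.867, -0.004, -0.498]]
ft_force: [0.6, 0.9, -0.2]
width: 0.0597
grip_force: 0.0
```

```bash
python3 go.py -5 .46 -.15 .25
```

```text
t 15.9 [ 0.4947 -0.043   0.3037] w 0.0597 grip 0.0 F [ 0.6  0.9 -0.2] q [-30.3  -3.5 115.6  52.4  99.1 -31.8] tilt 60.1
[-10.128, -2.508, -6.816, -0.004, -1.049, -0.002]
```

{"name": "move_arm", "arguments": {
  "moves": [
    [[0,0,0,0,0.15,0,0.7],[0,0,0,0,0.3,0,0.7],[0,0,0,0,0.45,0,0.7],[-3,0,1.7,0,0.52,0,0.7],[-6,0,3.4,0,0.52,0,0.7],[-9,0,5.1,0,0.52,0,0.7],[-12,0,6.8,0,0.52,0,0.7],[-15,0,8.5,0,0.52,0,0.7],[-17.4,0,10,0,0.52,0,0.7],[-17.4,0,10,0,0.52,0,0.7],[-17.4,0,10,0,0.52,0,0.7]]
  ]
}}

```text
clock: 17.0
ee_pos: [0.4956, -0.0425, 0.1058]
eef_rot: [[-0.0, 0.996, 0.084], [0.001, -0.084, 0.996], [1.0, 0.0, -0.001]]
ft_force: [-0.0, -1.2, 0.4]
width: 0.0597
grip_force: 0.0
```

```bash
python3 go.py -5 .46 -.15 .25;  python3 - <<'E'
from h import *
p=robot.capture("scene"); a=p["img"][60:330,150:530];cv2.imwrite("pics/s5.png",cv2.resize(a,None,fx=2.1,fy=2.1,interpolation=2))
E
```

```text
t 17.0 [ 0.4956 -0.0425  0.1058] w 0.0597 grip 0.0 F [-0.  -1.2  0.4] q [-32.8  27.2 116.6  66.8 106.  -57.1] tilt 89.93
[14.407, -2.642, -11.028, -0.002, -1.57, 0.002]
```

View pics/s5.png

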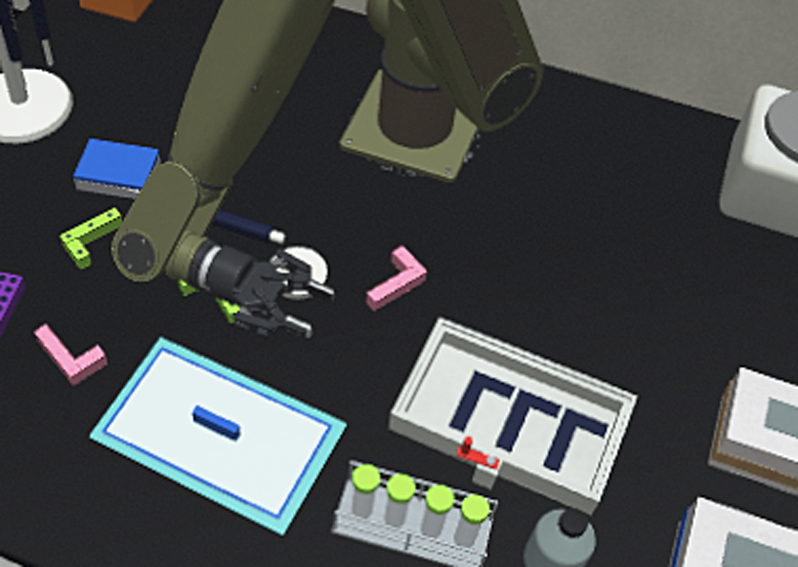

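The 90° sideways tilt works: the gripper is level and pointing +y, and the forearm is clear. The remaining greens are bracket 2 at crop (90,237) and bracket 1 under the gripper at (215,300). The pinks at (400,278) and (70,355) stay. I'll go back to tool-down, above bracket 1's short arm.

{"name": "move_arm", "arguments": {
  "moves": [
    [[5,0,0,0,-0.15,0,0.6],[10,0,0,0,-0.3,0,0.6],[14,0,0,0,-0.45,0,0.6],[14,0,-4,0,-0.6,0,0.6],[14,0,-8,0,-0.75,0,0.6],[14,0,-8,0,-0.9,0,0.6],[14,0,-8,0,-1.05,0,0.6],[14,0,-8,0,-1.2,0,0.6],[14,0,-10,0,-1.35,0,0.6],[14,0,-12,0,-1.5,0,0.6],[14,0,-14,0,-1.57,0,0.6],[14,0,-16,0,-1.57,0,0.6]]
  ]
}}

```text
clock: 18.25
ee_pos: [0.4818, -0.2014, 0.2486]
eef_rot: [[0.084, 0.996, 0.005], [0.996, -0.084, -0.004], [-0.003, 0.005, -1.0]]
ft_force: [0.0, -0.4, -0.3]
width: 0.0511
grip_force: 0.0
```

```bash
cat > gs.py <<'E'
import sys
from h import *
# exact yaw (no half-turn twin), tilt-free: gs.py yaw x y z ...
s,P,R=state(); a=[float(v) for v in sys.argv[1:]]; Rt=down(np.deg2rad(a[0]))
print("t",round(s["clock"],1),P.round(4),"w",round(s["width"],4),"grip",round(s["grip_force"],1),"F",np.round(s["ft_force"],1),"q",np.round(s["qpos"],1),"tilt",round(np.degrees(np.arccos(-R[2,2])),2),"yaw",round(np.degrees(np.arctan2(R[1,1],R[0,1])),1))
for i in range(1,len(a),3): print(rows(P,R,a[i:i+3],Rt).tolist())
E
python3 gs.py -129.2 .466 -.207 .2 .466 -.207 .078
```

```text
t 18.2 [ 0.4818 -0.2014  0.2486] w 0.0511 grip 0.0 F [ 0.  -0.4 -0.3] q [-2.860e+01 -7.000e+00  1.141e+02 -1.000e-01  7.260e+01 -2.370e+01] tilt 0.35 yaw -4.8
[-0.673, -1.555, 4.853, 0.007, -0.004, 2.171]
[-0.633, -1.619, 17.053, 0.007, -0.004, 2.171]
```

{"name": "move_arm", "arguments": {
  "moves": [
    [[-0.7,-1.6,4.8,0,0,1.0,0.6],[-0.7,-1.6,4.8,0,0,1.0,0.6],[-0.7,-1.6,4.8,0,0,1.0,0.6],[-0.7,-1.6,4.8,0,0,1.0,0.6],[-0.7,-1.6,4.8,0,0,1.0,0.6],[-0.7,-1.6,4.8,0,0,1.0,0.6],[-0.7,-1.6,4.8,0,0,2.17,0.6],[-0.7,-1.6,4.8,0,0,2.17,0.6],[-0.7,-1.6,4.8,0,0,2.17,0.6],[-0.7,-1.6,4.8,0,0,2.17,0.6],[-0.7,-1.6,4.8,0,0,2.17,0.6],[-0.7,-1.6,4.8,0,0,2.17,0.6]]
  ]
}}

```text
clock: 19.45
ee_pos: [0.4653, -0.2077, 0.2]
eef_rot: [[0.949, -0.316, 0.004], [-0.316, -0.949, -0.002], [0.005, 0.001, -1.0]]
ft_force: [-0.5, 0.1, -0.3]
width: 0.0515
grip_force: 0.0
```

{"name": "move_arm", "arguments": {
  "moves": [
    [[0,0,0,0,0,0.38,0.6],[0,0,0,0,0,0.38,0.6],[0,0,0,0,0,0.38,0.6]]
  ]
}}

```text
clock: 19.75
ee_pos: [0.4653, -0.2077, 0.2]
eef_rot: [[0.765, -0.644, 0.004], [-0.644, -0.765, -0.002], [0.004, -0.001, -1.0]]
ft_force: [0.1, -0.3, 0.2]
width: 0.0511
grip_force: 0.0
```

```bash
python3 gs.py -129.2 .466 -.207 .078;python3 - <<'E'
from h import *
for n in("top","scene"):
    p=robot.capture(n); print(n,blobs(p,gmask(p),.026,8)); 
    if n=="scene": u=proj(p,[[.466,-.207,.02],[.462,-.152,.026]]);print(u)
    a=p["img"][150:260,170:320] if n=="scene" else p["img"][170:280,290:440]
    cv2.imwrite(f"pics/{n}6.png",cv2.resize(a,None,fx=2.6,fy=2.6,interpolation=2))
cv2.imwrite("pics/c6.png",np.hstack([cv2.imread("pics/scene6.png"),cv2.imread("pics/top6.png")]))
E
```

```text
t 19.8 [ 0.4653 -0.2077  0.2   ] w 0.0511 grip 0.0 F [ 0.1 -0.3  0.2] q [-30.1  -5.9 118.    0.   67.6 100. ] tilt 0.26 yaw -130.1
[-0.045, -0.092, 12.201, -0.001, -0.004, -0.016]
top [(np.int32(104), array([209. , 138.4]), array([0.73 , 0.224])), (np.int32(100), array([222.5, 137.5]), array([0.734, 0.177])), (np.int32(112), array([179.9, 140.6]), array([0.72 , 0.326])), (np.int32(99), array([194. , 139.6]), array([0.725, 0.276])), (np.int32(129), array([310.1, 211.3]), array([ 0.481, -0.132])), (np.int32(387), array([386.9, 223. ]), array([ 0.447, -0.394])), (np.int32(66), array([330.7, 217.5]), array([ 0.462, -0.202]))]
scene [(np.int32(104), array([288.5,  18.9]), array([-0.457, -0.421])), (np.int32(23), array([317.8,   6.6]), array([-0.595, -0.337])), (np.int32(8), array([299.4,  11.5]), array([-0.528, -0.398])), (np.int32(21), array([312.1,  11.7]), array([-0.548, -0.346])), (np.int32(12), array([304.8,  16.9]), array([-0.499, -0.361])), (np.int32(71), array([266.6,  44.4]), array([-0.258, -0.434])), (np.int32(14), array([289.8,  33.8]), array([-0.361, -0.374])), (np.int32(12), 
[... 921 characters left out ...]
045, 0.071])), (np.int32(14), array([332.8, 129.5]), array([ 0.091, -0.022])), (np.int32(20), array([345., 131.]), array([0.082, 0.02 ])), (np.int32(38), array([365.8, 138.1]), array([0.085, 0.098])), (np.int32(8), array([354. , 138.2]), array([0.102, 0.06 ])), (np.int32(335), array([192.1, 171.6]), array([ 0.45 , -0.385])), (np.int32(351), array([250.4, 196.9]), array([ 0.469, -0.162])), (np.int32(152), array([323.8, 287.4]), array([0.674, 0.162])), (np.int32(152), array([340.5, 292. ]), array([0.67, 0.21])), (np.int32(155), array([359. , 297.3]), array([0.665, 0.263])), (np.int32(158), array([375.8, 302.1]), array([0.661, 0.311]))]
[[238.43526135 192.90750815]
 [254.41552341 196.23899091]]
```

View pics/c6.png

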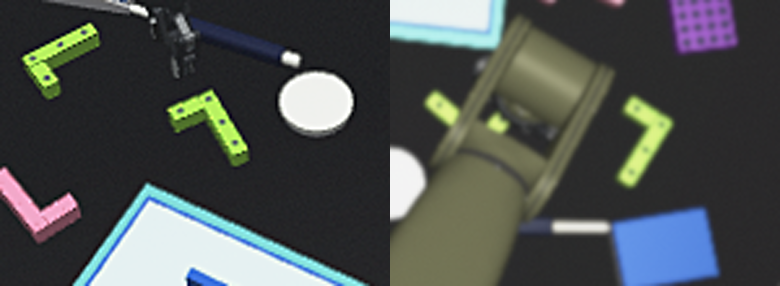

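Bracket 1 is unchanged: its short arm end is at crop (178,115) and its corner at (210,95), and my grasp pixel (238,193) in the full image falls on the short arm. Descend and grip.

{"name": "move_arm", "arguments": {
  "moves": [
    [[0,-0.1,4,0,0,-0.016,0.6],[0,-0.1,8,0,0,-0.016,0.6],[0,-0.1,11,0,0,-0.016,0.6],[0,-0.1,12.2,0,0,-0.016,0.6],[0,-0.1,12.2,0,0,-0.016,0.6],[0,-0.1,12.2,0,0,-0.016,0.6],[0,-0.1,12.2,0,0,-0.016,0],[0,-0.1,12.2,0,0,-0.016,0],[0,-0.1,12.2,0,0,-0.016,0],[0,-0.1,12.2,0,0,-0.016,0],[0,-0.1,12.2,0,0,-0.016,0],[0,-0.1,12.2,0,0,-0.016,0]]
  ],
  "grip_force": 60
}}

```text
clock: 21.05
ee_pos: [0.4669, -0.2078, 0.0773]
eef_rot: [[0.778, -0.628, 0.003], [-0.628, -0.778, -0.002], [0.003, -0.001, -1.0]]
ft_force: [-0.3, -0.0, 6.7]
width: 0.0188
grip_force: 59.9
```

```bash
python3 gs.py 0 .54 -.1 .2 .54 -.043 .2
```

```text
t 21.1 [ 0.4669 -0.2078  0.0773] w 0.0188 grip 59.9 F [-0.3 -0.   6.7] q [-30.    4.5 121.4   0.   53.9  98.9] tilt 0.2 yaw -128.9
[-1.037, -12.984, -12.268, 0.004, -0.002, -2.25]
[-4.617, -17.419, -12.277, 0.004, -0.002, -2.25]
```

{"name": "move_arm", "arguments": {
  "moves": [
    [[0,0,-3,0,0,0,0],[0,0,-8,0,0,0,0],[0,0,-12.2,0,0,-0.15,0],[-0.5,-4,-12.2,0,0,-0.3,0],[-1,-8,-12.2,0,0,-0.45,0],[-1,-13,-12.2,0,0,-0.6,0],[-1,-13,-12.2,0,0,-0.75,0],[-1,-13,-12.2,0,0,-0.9,0],[-1,-13,-12.2,0,0,-1.05,0],[-1,-13,-12.2,0,0,-1.2,0],[-1,-13,-12.2,0,0,-1.35,0],[-1,-13,-12.2,0,0,-1.5,0]]
  ]
}}

```text
clock: 22.25
ee_pos: [0.5392, -0.0995, 0.1971]
eef_rot: [[0.677, 0.736, -0.0], [0.736, -0.677, 0.0], [-0.0, -0.0, -1.0]]
ft_force: [0.0, 0.3, -0.7]
width: 0.0189
grip_force: 59.2
```

{"name": "move_arm", "arguments": {
  "moves": [
    [[0,0,0,0,0,-0.15,0],[0,0,0,0,0,-0.3,0],[0,0,0,0,0,-0.45,0],[0,0,0,0,0,-0.6,0],[0,0,0,0,0,-0.75,0],[0,0,0,0,0,-0.75,0]]
  ]
}}

```text
clock: 22.85
ee_pos: [0.5392, -0.0995, 0.1972]
eef_rot: [[0.0, 1.0, -0.0], [1.0, -0.0, 0.0], [0.0, -0.0, -1.0]]
ft_force: [0.7, 1.2, -1.3]
width: 0.0188
grip_force: 59.2
```

```bash
python3 gs.py 0 .54 -.043 .15 .54 -.043 .2; cat > tl.py <<'E'
import sys
from h import *
# tilt target: yaw tilt x y z (tool z tilts towards tool x)
s,P,R=state(); a=[float(v) for v in sys.argv[1:]]; Rt=down(np.deg2rad(a[0]))@Ro.from_rotvec([0,np.deg2rad(a[1]),0]).as_matrix()
print("t",round(s["clock"],1),P.round(4),"w",round(s["width"],4),"F",np.round(s["ft_force"],1),"q",np.round(s["qpos"],1),"tilt",round(np.degrees(np.arccos(-R[2,2])),2))
for i in range(2,len(a),3): print(rows(P,R,a[i:i+3],Rt).tolist())
E
```

```text
t 22.9 [ 0.5392 -0.0995  0.1972] w 0.0188 grip 59.2 F [ 0.7  1.2 -1.3] q [-16.1  -0.5 113.1   0.   67.3 -16.1] tilt 0.02 yaw -0.0
[5.649, 0.076, 4.717, -0.0, -0.0, -0.0]
[5.65, 0.075, -0.283, -0.0, -0.0, -0.0]
```

{"name": "move_arm", "arguments": {
  "moves": [
    [[2,0,0,0,0.15,0,0],[4,0,0,0,0.3,0,0],[5.6,0,0,0,0.45,0,0],[5.6,0,0,0,0.6,0,0],[5.6,0,1,0,0.75,0,0],[5.6,0,2,0,0.9,0,0],[5.6,0,3,0,1.05,0,0],[5.6,0,5,0,1.2,0,0],[5.6,0,7,0,1.31,0,0],[5.6,0,9,0,1.31,0,0],[5.6,0,11,0,1.31,0,0],[5.6,0,11,0,1.31,0,0]]
  ]
}}

```text
clock: 24.05
ee_pos: [0.5381, -0.0431, 0.0846]
eef_rot: [[0.008, 1.0, -0.001], [0.257, -0.001, 0.967], [0.966, -0.008, -0.257]]
ft_force: [0.2, 0.4, -1.2]
width: 0.0189
grip_force: 59.2
```

```bash
python3 tl.py 0 75 .54 -.043 .067;python3 - <<'E'
from h import *
p=robot.capture("scene"); a=p["img"][140:280,190:390];cv2.imwrite("pics/s7.png",cv2.resize(a,None,fx=3.5,fy=3.5,interpolation=2))
E
```

```text
t 24.1 [ 0.5381 -0.0431  0.0846] w 0.0189 F [ 0.2  0.4 -1.2] q [-29.2  27.8 110.5  58.2  97.  -53.8] tilt 75.13
[-1.694, 0.2, 0.46, -0.001, -0.002, -0.008]
```

View pics/s7.png

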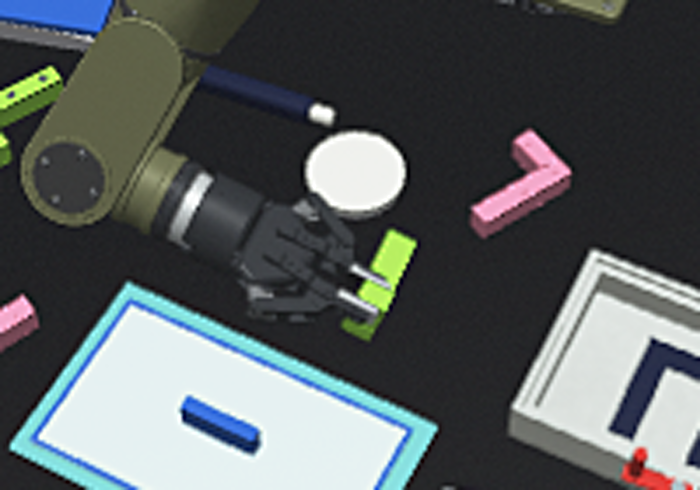

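The bracket is held by its short arm at crop (365,290) and is nearly standing. Lower it to contact.

{"name": "move_arm", "arguments": {
  "moves": [
    [[-0.6,0,0.15,0,0,0,0],[-1.2,0,0.3,0,0,0,0],[-1.6,0,0.4,0,0,0,0],[-1.75,0,0.46,0,0,0,0],[-1.75,0,0.46,0,0,0,0],[-1.75,0,0.46,0,0,0,0]]
  ]
}}

```text
clock: 24.7
ee_pos: [0.5396, -0.0437, 0.0694]
eef_rot: [[-0.0, 1.0, 0.0], [0.258, 0.0, 0.966], [0.966, 0.0, -0.258]]
ft_force: [-0.6, -0.6, -1.1]
width: 0.019
grip_force: 59.3
```

```bash
python3 tl.py 0 75 .54 -.043 .067
```

```text
t 24.7 [ 0.5396 -0.0437  0.0694] w 0.019 F [-0.6 -0.6 -1.1] q [-29.2  29.6 110.1  58.1  96.2 -55.4] tilt 75.05
[-0.213, 0.044, 0.126, 0.0, -0.001, 0.0]
```

Not in contact yet: lower by up to another 3–4 mm, then open.

{"name": "move_arm", "arguments": {
  "moves": [
    [[-0.2,0,0.06,0,0,0,0],[-0.4,0,0.1,0,0,0,0],[-0.4,0,0.1,0,0,0,0],[-0.4,0,0.1,0,0,0,0]]
  ]
}}

```text
clock: 25.1
ee_pos: [0.5399, -0.0439, 0.0666]
eef_rot: [[-0.001, 1.0, -0.0], [0.255, 0.001, 0.967], [0.967, 0.001, -0.255]]
ft_force: [-0.5, -0.2, 5.9]
width: 0.0185
grip_force: 59.6
```

```bash
python3 tl.py 0 75 .54 -.043 .067
```

```text
t 25.1 [ 0.5399 -0.0439  0.0666] w 0.0185 F [-0.5 -0.2  5.9] q [-29.2  30.  109.9  58.1  96.2 -55.7] tilt 75.25
[0.061, 0.012, 0.081, -0.0, -0.004, 0.001]
```

{"name": "move_arm", "arguments": {
  "moves": [
    [[0,0,0,0,0,0,0.3],[0,0,0,0,0,0,0.5],[0,0,0,0,0,0,0.5],[0,0,0,0,0,0,0.5],[0,0,0,0,0,0,0.5],[0,0,-2,0,0,0,0.5],[0,0,-5,0,0,0,0.5],[0,0,-9,0,0,0,0.5],[4,0,-9,0,0,0,0.5],[9,0,-9,0,0,0,0.5],[12,0,-9,0,0,0,0.5],[12,0,-9,0,0,0,0.5]]
  ]
}}

```text
clock: 26.3
ee_pos: [0.541, -0.1011, 0.2093]
eef_rot: [[-0.008, 1.0, 0.002], [0.262, 0.0, 0.965], [0.965, 0.008, -0.262]]
ft_force: [-1.0, -0.4, 0.0]
width: 0.0428
grip_force: 0.0
```

```bash
python3 tl.py 0 0 .54 0 .25;python3 - <<'E'
from h import *
p=robot.capture("scene"); a=p["img"][140:280,190:390];cv2.imwrite("pics/s8.png",cv2.resize(a,None,fx=3.5,fy=3.5,interpolation=2))
E
```

```text
t 26.3 [ 0.541  -0.1011  0.2093] w 0.0428 F [-1.  -0.4  0. ] q [-33.8  18.  107.5  56.9 106.4 -45.6] tilt 74.81
[6.576, -0.063, 8.691, 0.007, -1.306, 0.006]
```

View pics/s8.png

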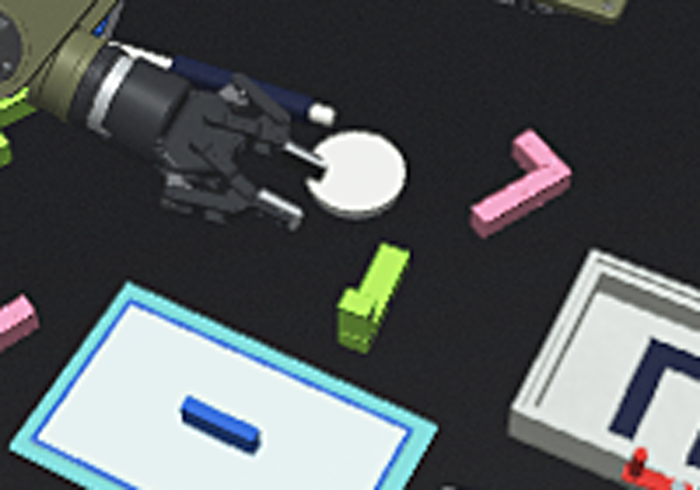

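It stands on the long arm's edge at crop (365,300), with the short arm up at (357,305). Next: upright tool on the +y side, fingers closed, to topple it toward −y.

{"name": "move_arm", "arguments": {
  "moves": [
    [[4,0,0,0,-0.15,0,0],[6,0,2,0,-0.3,0,0],[8.7,0,5,0,-0.45,0,0],[8.7,0,8,0,-0.6,0,0],[8.7,0,11,0,-0.75,0,0],[8.7,0,14,0,-0.9,0,0],[8.7,0,16.4,0,-1.05,0,0],[8.7,0,16.4,0,-1.2,0,0],[8.7,0,16.4,0,-1.306,0,0],[8.7,0,16.4,0,-1.306,0,0]]
  ]
}}

```text
clock: 27.35
ee_pos: [0.5391, 0.0823, 0.2446]
eef_rot: [[-0.003, 1.0, -0.003], [1.0, 0.003, 0.003], [0.003, -0.003, -1.0]]
ft_force: [0.3, -0.5, -0.5]
width: 0.0001
grip_force: 0.0
```

```bash
python3 gs.py 0 .54 0.08 .115
```

```text
t 27.4 [0.5391 0.0823 0.2446] w 0.0001 grip 0.0 F [ 0.3 -0.5 -0.5] q [  3.   -3.5 111.3   0.2  72.4   2.7] tilt 0.24 yaw 0.2
[-0.276, 0.126, 12.958, -0.003, -0.003, 0.003]
```

{"name": "move_arm", "arguments": {
  "moves": [
    [[0,0,5,0,0,0,0],[0,0,10,0,0,0,0],[0,0,12.9,0,0,0,0],[-2,0,12.9,0,0,0,0],[-4,0,12.9,0,0,0,0],[-5.5,0,12.9,0,0,0,0],[-6.5,0,12.9,0,0,0,0],[-7.5,0,12.9,0,0,0,0],[-8.5,0,12.9,0,0,0,0],[-9.5,0,12.9,0,0,0,0],[-10,0,12.9,0,0,0,0],[-10,0,12.9,0,0,0,0]]
  ]
}}

```text
clock: 28.55
ee_pos: [0.5395, -0.0188, 0.1167]
eef_rot: [[0.001, 1.0, 0.0], [1.0, -0.001, 0.004], [0.004, 0.0, -1.0]]
ft_force: [0.5, 0.4, 0.5]
width: -0.0
grip_force: 0.0
```

{"name": "move_arm", "arguments": {
  "moves": [
    [[0,0,-6,0,0,0,0],[3,0,-11,0,0,0,0.6],[7,0,-13,0,0,0,0.6],[11,0,-13,0,0,-0.15,0.6],[15,0,-13,0,0,-0.3,0.6],[18,0,-13,0,0,-0.45,0.6],[18,0,-13,0,0,-0.6,0.6],[18,0,-13,0,0,-0.75,0.6],[18,0,-13,0,0,-0.9,0.6],[18,0,-13,0,0,-1.05,0.6],[18,0,-13,0,0,-1.2,0.6],[18,0,-13,0,0,-1.35,0.6]]
  ]
}}

```text
clock: 29.75
ee_pos: [0.5392, 0.1617, 0.2472]
eef_rot: [[-0.977, 0.212, -0.0], [0.212, 0.977, 0.004], [0.001, 0.004, -1.0]]
ft_force: [0.2, 0.2, 0.4]
width: 0.051
grip_force: 0.0
```

```bash
python3 gs.py 90 .50 -.02 .2; cat > bf.py <<'E'
import sys
from h import *
c=[float(v) for v in sys.argv[1:3]]; z=float(sys.argv[3]) if len(sys.argv)>3 else .013
T=robot.capture("top");S=robot.capture("scene"); g=[gmask(T,c,z=z),gmask(S,c,z=z)]
rs=[(n,)+fit([T,S],g,LB,[c[0],c[1],y],z,pre) for n,pre in (("ok",np.eye(3)),("mirr",np.diag([1,-1,-1.]))) for y in (0,1.57,3.14,-1.57)]
b=min(rs,key=lambda r:r[2]); x,y,a=b[1]; sg=1 if b[0]=="ok" else -1
print(b[0],"cost",round(b[2],2),"other hand",round(min(r[2] for r in rs if r[0]!=b[0]),2),"mid",round(x,4),round(y,4),"x_b deg",round(np.degrees(a),1),"tip",(np.array([x,y])+rz(a)[:2,:2]@[-.04,sg*.04]).round(4))
cv2.imwrite("pics/bf.png",cv2.resize(S["img"][140:280,190:390],None,fx=3.5,fy=3.5,interpolation=2))
E
python3 bf.py .5 -.03
```

```text
t 29.8 [0.5392 0.1617 0.2472] w 0.051 grip 0.0 F [0.2 0.2 0.4] q [ 11.1  -1.5 109.    0.3  72.4 -66.7] tilt 0.24 yaw 77.8
[-0.029, -18.605, 4.645, 0.004, -0.001, -0.214]
ok cost 0.19 other hand 0.58 mid 0.4989 -0.0174 x_b deg 179.7 tip [ 0.5387 -0.0576]
```

Flipped: it now has the outlines' hand. Regrasp it at the long arm's middle.

{"name": "move_arm", "arguments": {
  "moves": [
    [[-0.2,-4.5,1,0,0,-0.1,0.6],[-0.2,-9,3,0,0,-0.214,0.6],[-0.2,-13.5,4.5,0,0,-0.214,0.6],[-0.2,-18.3,4.5,0,0,-0.214,0.6],[-0.2,-18.3,4.5,0,0,-0.214,0.6],[-0.2,-18.3,4.5,0,0,-0.214,0.6]]
  ]
}}

```text
clock: 30.45
ee_pos: [0.5012, -0.0184, 0.2017]
eef_rot: [[-1.0, 0.012, 0.0], [0.012, 1.0, 0.004], [-0.0, 0.004, -1.0]]
ft_force: [-0.0, -0.1, -0.5]
width: 0.0514
grip_force: 0.0
```

```bash
python3 gs.py 90 .502 -.0174 .078
```

```text
t 30.4 [ 0.5012 -0.0184  0.2017] w 0.0514 grip 0.0 F [-0.  -0.1 -0.5] q [ -8.3  -6.9 118.8   0.3  68.1 -97.8] tilt 0.25 yaw 89.3
[-0.075, 0.048, 12.367, 0.004, 0.0, -0.012]
```

{"name": "move_arm", "arguments": {
  "moves": [
    [[-0.1,0.1,5,0,0,-0.012,0.6],[-0.1,0.1,9,0,0,-0.012,0.6],[-0.1,0.1,11.5,0,0,-0.012,0.6],[-0.1,0.1,12.3,0,0,-0.012,0.6],[-0.1,0.1,12.3,0,0,-0.012,0.6],[-0.1,0.1,12.3,0,0,-0.012,0],[-0.1,0.1,12.3,0,0,-0.012,0],[-0.1,0.1,12.3,0,0,-0.012,0],[-0.1,0.1,12.3,0,0,-0.012,0],[-0.1,0.1,12.3,0,0,-0.012,0],[-0.1,0.1,12.3,0,0,-0.012,0],[-0.1,0.1,8,0,0,-0.012,0]]
  ]
}}

```text
clock: 31.65
ee_pos: [0.4986, -0.0159, 0.1172]
eef_rot: [[-1.0, -0.005, -0.011], [-0.005, 1.0, 0.006], [0.011, 0.006, -1.0]]
ft_force: [0.3, -0.9, -1.3]
width: 0.0187
grip_force: 60.3
```

```bash
python3 gs.py -93.5 .5042 .3918 .25; python3 - <<'E'
from h import *
s,P,R=state(); print("handle", s["width"])
T=robot.capture("top");S=robot.capture("scene")
ms=[]
for p in(T,S):
    h=p["img"].astype(int); m=((h.sum(2)<330)).astype(np.uint8)
    k=np.zeros((420,560),np.uint8); c=np.array([.499,.315,0]); q=np.array([[x,y,.006] for x,y in((-.066,-.127),(.05,-.127),(.05,.127),(-.066,.127))])@rz(-.067).T+c
    cv2.fillConvexPoly(k,proj(p,q).astype(np.int32),1); ms.append((m*k).astype(float)); print(ms[-1].sum())
parts=[]
for b in(-.063,.007,.077): parts+=[box(-.05,.05,b-.01,b+.01,0,.0005),box(-.05,-.03,b-.01,b+.05,0,.0005)]
print("outlines",fit([T,S],ms,parts,[.499,.315,-.067],.006))
E
```

```text
t 31.6 [ 0.4986 -0.0159  0.1172] w 0.0187 grip 60.3 F [ 0.3 -0.9 -1.3] q [ -8.1  -0.4 121.8   0.3  59.3 -98.5] tilt 0.73 yaw 90.3
[-0.612, 40.84, -13.057, 0.018, 0.008, -3.076]
handle 0.018671397019908515
499.0
893.0
outlines (array([ 0.4982146 ,  0.31529013, -0.06447644]), np.float64(0.28596412023484863))
```

{"name": "move_arm", "arguments": {
  "moves": [
    [[0,0,-5,0,0,0.15,0],[0,0,-10,0,0,0.3,0],[0,0,-13,0,0,0.45,0],[0,5,-13,0,0,0.6,0],[0,10,-13,0,0,0.75,0],[0,15,-13,0,0,0.9,0],[0,20,-13,0,0,1.05,0],[0,25,-13,0,0,1.2,0],[0,30,-13,0,0,1.35,0],[0,35,-13,0,0,1.5,0],[0,38,-13,0,0,1.65,0],[0,40.8,-13,0,0,1.8,0]]
  ]
}}

```text
clock: 32.95
ee_pos: [0.4996, 0.3933, 0.2529]
eef_rot: [[0.127, 0.992, -0.0], [0.992, -0.127, 0.004], [0.004, -0.001, -1.0]]
ft_force: [1.0, -0.8, -0.4]
width: 0.0186
grip_force: 60.4
```

```bash
python3 gs.py -93.5 .5032 .3921 .25
```

```text
t 33.0 [0.4996 0.3933 0.2529] w 0.0186 grip 60.4 F [ 1.  -0.8 -0.4] q [33.3  7.3 99.3  0.2 73.2 40.5] tilt 0.23 yaw -7.3
[-0.071, 0.375, 0.291, -0.003, -0.003, 1.505]
```

{"name": "move_arm", "arguments": {
  "moves": [
    [[-0.1,0.1,0,0,0,0.15,0],[-0.1,0.1,0,0,0,0.3,0],[-0.1,0.1,0,0,0,0.45,0],[-0.1,0.1,0,0,0,0.6,0],[-0.1,0.1,0,0,0,0.75,0],[-0.1,0.1,0,0,0,0.9,0],[-0.1,0.1,0,0,0,1.05,0],[-0.1,0.1,0,0,0,1.2,0],[-0.1,0.1,0,0,0,1.35,0],[-0.1,0.1,3,0,0,1.5,0],[-0.1,0.1,7,0,0,1.505,0],[-0.1,0.1,10,0,0,1.505,0]]
  ]
}}

```text
clock: 34.15
ee_pos: [0.5003, 0.3898, 0.1509]
eef_rot: [[0.998, -0.056, -0.001], [-0.056, -0.998, 0.003], [-0.002, -0.003, -1.0]]
ft_force: [0.3, 0.0, -0.9]
width: 0.0187
grip_force: 60.4
```

```bash
python3 gs.py -93.7 .5002 .3921 .0855
```

```text
t 34.1 [0.5003 0.3898 0.1509] w 0.0187 grip 60.4 F [ 0.3  0.  -0.9] q [ 33.   12.9 103.4   0.2  63.6 126.1] tilt 0.19 yaw -93.2
[-0.013, -0.212, 6.545, -0.003, 0.002, 0.008]
```

{"name": "move_arm", "arguments": {
  "moves": [
    [[0,-0.2,3,0,0,0.008,0],[0,-0.2,5,0,0,0.008,0],[0,-0.2,6,0,0,0.008,0],[0,-0.2,6.4,0,0,0.008,0],[0,-0.2,6.5,0,0,0.008,0],[0,-0.2,6.5,0,0,0.008,0]]
  ]
}}

```text
clock: 34.75
ee_pos: [0.5019, 0.3931, 0.0896]
eef_rot: [[0.998, -0.064, 0.002], [-0.064, -0.998, 0.005], [0.002, -0.005, -1.0]]
ft_force: [0.4, -0.5, -1.7]
width: 0.0185
grip_force: 60.4
```

```bash
python3 gs.py -93.7 .5002 .3921 .0845
```

```text
t 34.8 [0.5019 0.3931 0.0896] w 0.0185 grip 60.4 F [ 0.4 -0.5 -1.7] q [ 33.2  17.7 104.4   0.2  57.6 126.7] tilt 0.32 yaw -93.7
[-0.164, 0.111, 0.506, -0.005, -0.002, 0.001]
```

{"name": "move_arm", "arguments": {
  "moves": [
    [[-0.1,0.1,0.3,0,0,0,0],[-0.1,0.1,0.5,0,0,0,0],[-0.1,0.1,0.5,0,0,0,0],[-0.1,0.1,0.5,0,0,0,0.3],[-0.1,0.1,0.5,0,0,0,0.5],[-0.1,0.1,0.5,0,0,0,0.5],[-0.1,0.1,0.5,0,0,0,0.5],[-0.1,0.1,-4,0,0,0,0.5],[-0.1,0.1,-9,0,0,0,0.5],[-0.1,0.1,-14,0,0,0,0.5],[-0.1,5,-14,0,0,-0.15,0.6],[-0.1,10,-14,0,0,-0.3,0.6]]
  ]
}}

```text
clock: 35.95
ee_pos: [0.4947, 0.2933, 0.2308]
eef_rot: [[0.971, 0.24, 0.005], [0.24, -0.971, 0.006], [0.006, -0.005, -1.0]]
ft_force: [0.7, -0.4, -0.5]
width: 0.0514
grip_force: 0.0
```

```bash
python3 gs.py -31.9 .45 -.35 .25; python3 bf.py .503 .392 .019; python3 bf.py .43 -.39
```

```text
t 36.0 [0.4947 0.2933 0.2308] w 0.0514 grip 0.0 F [ 0.7 -0.4 -0.5] q [ 25.2   0.8 108.4   0.2  70.4 101.3] tilt 0.46 yaw -76.1
[-19.783, 61.364, -2.333, -0.002, -0.008, -0.771]
ok cost 1.06 other hand 1.3 mid 0.5057 0.3945 x_b deg -3.8 tip [0.4684 0.437 ]
mirr cost 0.2 other hand 0.55 mid 0.4319 -0.3949 x_b deg 147.7 tip [ 0.4871 -0.3824]
```

Bracket 1 sits within about 3 mm of outline 2, and bracket 2 hasn't moved. Go to bracket 2's short arm.

{"name": "move_arm", "arguments": {
  "moves": [
    [[-8,31,-2,0,0,-0.4,0.6],[-8,31,-2,0,0,-0.4,0.6],[-8,31,-2,0,0,-0.4,0.6],[-8,31,-2,0,0,-0.4,0.6],[-8,31,-2,0,0,-0.4,0.6],[-8,31,-2,0,0,-0.4,0.6],[-17,65,-2,0,0,-0.77,0.6],[-17,65,-2,0,0,-0.77,0.6],[-17,65,-2,0,0,-0.77,0.6],[-17,65,-2,0,0,-0.77,0.6],[-17,65,-2,0,0,-0.77,0.6],[-17,65,-2,0,0,-0.77,0.6]]
  ]
}}

```text
clock: 37.35
ee_pos: [0.4823, -0.2894, 0.2451]
eef_rot: [[0.537, 0.844, 0.001], [0.844, -0.537, 0.004], [0.004, -0.002, -1.0]]
ft_force: [1.8, 0.3, -0.5]
width: 0.0513
grip_force: 0.0
```

```bash
python3 gs.py -32.3 .486 -.384 .2 .486 -.384 .078; python3 bf.py .503 .392 .019
```

```text
t 37.4 [ 0.4823 -0.2894  0.2451] w 0.0513 grip 0.0 F [ 1.8  0.3 -0.5] q [-36.5  -1.4 109.1   0.2  72.3  -4.1] tilt 0.24 yaw -32.5
[-7.801, 5.403, 4.471, -0.002, -0.004, -0.003]
[-7.848, 5.423, 16.671, -0.002, -0.004, -0.003]
ok cost 0.14 other hand 0.66 mid 0.5066 0.3939 x_b deg -4.1 tip [0.4695 0.4366]
```

{"name": "move_arm", "arguments": {
  "moves": [
    [[-4,2.7,2,0,0,0,0.6],[-7.8,5.4,4.5,0,0,0,0.6],[-7.8,5.4,4.5,0,0,0,0.6],[-7.8,5.4,4.5,0,0,0,0.6],[-7.8,5.4,4.5,0,0,0,0.6]]
  ]
}}

```text
clock: 37.95
ee_pos: [0.486, -0.3813, 0.2]
eef_rot: [[0.536, 0.844, 0.0], [0.844, -0.536, 0.004], [0.004, -0.002, -1.0]]
ft_force: [0.1, 0.6, 0.6]
width: 0.0515
grip_force: 0.0
```

```bash
python3 gs.py -32.3 .486 -.384 .078
```

```text
t 38.0 [ 0.486  -0.3813  0.2   ] w 0.0515 grip 0.0 F [0.1 0.6 0.6] q [-43.2   8.  103.9   0.2  68.2 -10.8] tilt 0.25 yaw -32.4
[-0.275, 0.164, 12.202, -0.002, -0.004, -0.002]
```

{"name": "move_arm", "arguments": {
  "moves": [
    [[-0.2,0.1,5,0,0,0,0.6],[-0.2,0.1,9,0,0,0,0.6],[-0.2,0.1,11.5,0,0,0,0.6],[-0.2,0.1,12.2,0,0,0,0.6],[-0.2,0.1,12.2,0,0,0,0.6],[-0.2,0.1,12.2,0,0,0,0.6],[-0.2,0.1,12.2,0,0,0,0],[-0.2,0.1,12.2,0,0,0,0],[-0.2,0.1,12.2,0,0,0,0],[-0.2,0.1,12.2,0,0,0,0],[-0.2,0.1,12.2,0,0,0,0],[-0.2,0.1,12.2,0,0,0,0]]
  ]
}}

```text
clock: 39.15
ee_pos: [0.4859, -0.385, 0.0798]
eef_rot: [[0.537, 0.843, 0.002], [0.843, -0.537, 0.002], [0.003, 0.001, -1.0]]
ft_force: [-0.3, 1.5, 7.8]
width: 0.0185
grip_force: 60.6
```

```bash
python3 gs.py 0 .54 -.1 .2
```

```text
t 39.1 [ 0.4859 -0.385   0.0798] w 0.0185 grip 60.6 F [-0.3  1.5  7.8] q [-43.4  16.7 106.8   0.2  56.5 -11. ] tilt 0.18 yaw -32.5
[26.983, -10.74, -11.947, 0.002, -0.003, -0.567]
```

{"name": "move_arm", "arguments": {
  "moves": [
    [[0,0,-3,0,0,0,0],[0,0,-8,0,0,0,0],[2,-1,-12,0,0,-0.1,0],[6,-2.4,-12,0,0,-0.2,0],[10,-4,-12,0,0,-0.3,0],[14,-5.6,-12,0,0,-0.45,0],[18,-7.2,-12,0,0,-0.567,0],[22,-8.8,-12,0,0,-0.567,0],[27,-10.7,-12,0,0,-0.567,0],[27,-10.7,-12,0,0,-0.567,0],[27,-10.7,-12,0,0,-0.567,0],[27,-10.7,-12,0,0,-0.567,0]]
  ]
}}

```text
clock: 40.35
ee_pos: [0.5395, -0.1001, 0.1988]
eef_rot: [[0.0, 1.0, -0.0], [1.0, -0.0, 0.004], [0.004, -0.0, -1.0]]
ft_force: [-0.2, -0.2, -0.6]
width: 0.0185
grip_force: 59.6
```

```bash
python3 gs.py 0 .54 -.043 .2
```

```text
t 40.4 [ 0.5395 -0.1001  0.1988] w 0.0185 grip 59.6 F [-0.2 -0.2 -0.6] q [-16.2  -0.5 113.    0.2  67.6 -16.2] tilt 0.21 yaw -0.0
[5.712, 0.045, -0.096, -0.0, -0.004, -0.0]
```

{"name": "move_arm", "arguments": {
  "moves": [
    [[2,0,0,0,0.15,0,0],[4,0,0,0,0.3,0,0],[5.6,0,0,0,0.45,0,0],[5.6,0,0,0,0.6,0,0],[5.6,0,1,0,0.75,0,0],[5.6,0,2,0,0.9,0,0],[5.6,0,3,0,1.05,0,0],[5.6,0,5,0,1.2,0,0],[5.6,0,7,0,1.31,0,0],[5.6,0,9,0,1.31,0,0],[5.6,0,11,0,1.31,0,0],[5.6,0,11,0,1.31,0,0]]
  ]
}}

```text
clock: 41.55
ee_pos: [0.5383, -0.0442, 0.0862]
eef_rot: [[0.005, 1.0, 0.001], [0.253, -0.003, 0.968], [0.968, -0.005, -0.253]]
ft_force: [-0.0, 0.0, -0.2]
width: 0.0186
grip_force: 59.7
```

{"name": "move_arm", "arguments": {
  "moves": [
    [[-0.6,0,0.15,0,0,0,0],[-1.2,0,0.3,0,0,0,0],[-1.5,0,0.4,0,0,0,0],[-1.7,0,0.45,0,0,0,0],[-1.9,0,0.5,0,0,0,0],[-1.9,0,0.5,0,0,0,0],[-1.9,0,0.5,0,0,0,0]]
  ]
}}

```text
clock: 42.25
ee_pos: [0.5398, -0.0429, 0.0696]
eef_rot: [[-0.0, 1.0, -0.0], [0.254, 0.0, 0.967], [0.967, 0.0, -0.254]]
ft_force: [0.7, -0.7, -0.3]
width: 0.0187
grip_force: 59.7
```

```bash
python3 tl.py 0 75 .54 -.043 .067
```

```text
t 42.2 [ 0.5398 -0.0429  0.0696] w 0.0187 F [ 0.7 -0.7 -0.3] q [-29.1  29.7 110.1  58.2  96.3 -55.4] tilt 75.28
[-0.257, 0.023, 0.058, -0.0, -0.005, 0.0]
```

{"name": "move_arm", "arguments": {
  "moves": [
    [[-0.2,0,0.05,0,0,0,0],[-0.3,0,0.08,0,0,0,0],[-0.3,0,0.08,0,0,0,0],[-0.3,0,0.08,0,0,0,0]]
  ]
}}

```text
clock: 42.65
ee_pos: [0.5401, -0.0432, 0.0676]
eef_rot: [[-0.001, 1.0, -0.0], [0.252, 0.0, 0.968], [0.968, 0.001, -0.252]]
ft_force: [0.6, -0.7, 5.5]
width: 0.0189
grip_force: 60.0
```

```bash
python3 tl.py 0 75 .54 -.043 .067
```

```text
t 42.6 [ 0.5401 -0.0432  0.0676] w 0.0189 F [ 0.6 -0.7  5.5] q [-29.1  30.  109.9  58.3  96.4 -55.6] tilt 75.43
[-0.054, -0.008, 0.032, -0.0, -0.007, 0.001]
```

Contact. Release and repeat the same sequence.

{"name": "move_arm", "arguments": {
  "moves": [
    [[0,0,0,0,0,0,0.3],[0,0,0,0,0,0,0.5],[0,0,0,0,0,0,0.5],[0,0,0,0,0,0,0.5],[0,0,0,0,0,0,0.5],[0,0,-2,0,0,0,0.5],[0,0,-5,0,0,0,0.5],[0,0,-9,0,0,0,0.5],[4,0,-9,0,0,0,0.5],[9,0,-9,0,0,0,0.5],[12,0,-9,0,0,0,0.5],[12,0,-9,0,0,0,0.5]]
  ]
}}

```text
clock: 43.85
ee_pos: [0.5412, -0.1009, 0.2104]
eef_rot: [[-0.008, 1.0, 0.002], [0.258, 0.0, 0.966], [0.966, 0.008, -0.258]]
ft_force: [-0.1, -0.3, 0.1]
width: 0.0425
grip_force: 0.0
```

```bash
python3 tl.py 0 0 .54 0.08 .25;python3 - <<'E'
from h import *
p=robot.capture("scene"); a=p["img"][140:280,190:390];cv2.imwrite("pics/s9.png",cv2.resize(a,None,fx=3.5,fy=3.5,interpolation=2))
E
```

```text
t 43.9 [ 0.5412 -0.1009  0.2104] w 0.0425 F [-0.1 -0.3  0.1] q [-33.8  18.  107.5  57.1 106.6 -45.5] tilt 75.04
[8.501, -0.087, 16.453, 0.007, -1.31, 0.006]
```

View pics/s9.png

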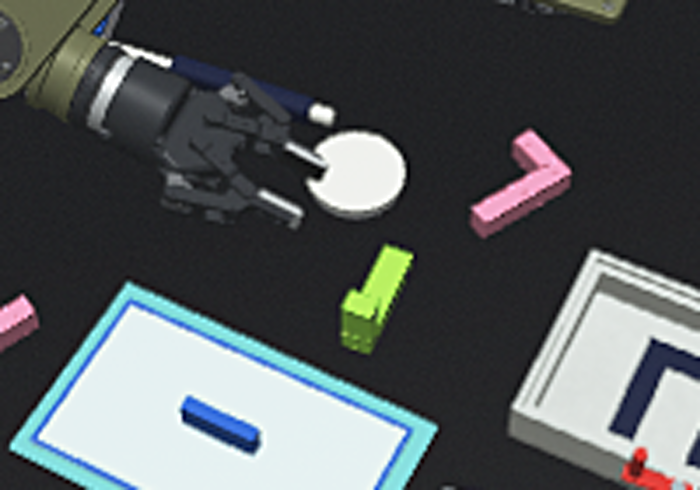

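It's standing again at crop (370,300), as before. Same topple.

{"name": "move_arm", "arguments": {
  "moves": [
    [[4,0,0,0,-0.15,0,0],[6,0,2,0,-0.3,0,0],[8.6,0,5,0,-0.45,0,0],[8.6,0,8,0,-0.6,0,0],[8.6,0,11,0,-0.75,0,0],[8.6,0,14,0,-0.9,0,0],[8.6,0,16.4,0,-1.05,0,0],[8.6,0,16.4,0,-1.2,0,0],[8.6,0,16.4,0,-1.31,0,0],[8.6,0,16.4,0,-1.31,0,0]]
  ]
}}

```text
clock: 44.9
ee_pos: [0.5393, 0.0822, 0.2455]
eef_rot: [[-0.003, 1.0, -0.003], [1.0, 0.003, 0.003], [0.003, -0.003, -1.0]]
ft_force: [0.6, 1.1, -0.3]
width: -0.0002
grip_force: 0.0
```

{"name": "move_arm", "arguments": {
  "moves": [
    [[0,0,5,0,0,0,0],[0,0,10,0,0,0,0],[0,0,12.9,0,0,0,0],[-2,0,12.9,0,0,0,0],[-4,0,12.9,0,0,0,0],[-5.5,0,12.9,0,0,0,0],[-6.5,0,12.9,0,0,0,0],[-7.5,0,12.9,0,0,0,0],[-8.5,0,12.9,0,0,0,0],[-9.5,0,12.9,0,0,0,0],[-10,0,12.9,0,0,0,0],[-10,0,12.9,0,0,0,0]]
  ]
}}

```text
clock: 46.1
ee_pos: [0.5397, -0.0191, 0.1175]
eef_rot: [[0.001, 1.0, 0.0], [1.0, -0.001, 0.004], [0.004, 0.0, -1.0]]
ft_force: [-0.5, 0.0, -0.5]
width: -0.0
grip_force: 0.0
```

{"name": "move_arm", "arguments": {
  "moves": [
    [[0,0,-6,0,0,0,0],[3,0,-11,0,0,0,0.6],[7,0,-13,0,0,0,0.6],[11,0,-13,0,0,-0.15,0.6],[15,0,-13,0,0,-0.3,0.6],[18,0,-13,0,0,-0.45,0.6],[18,0,-13,0,0,-0.6,0.6],[18,0,-13,0,0,-0.75,0.6],[18,0,-13,0,0,-0.9,0.6],[18,0,-13,0,0,-1.05,0.6],[18,0,-13,0,0,-1.2,0.6],[18,0,-13,0,0,-1.35,0.6]]
  ]
}}

```text
clock: 47.3
ee_pos: [0.5394, 0.1615, 0.248]
eef_rot: [[-0.977, 0.212, -0.0], [0.212, 0.977, 0.004], [0.001, 0.004, -1.0]]
ft_force: [0.5, 0.3, 0.1]
width: 0.0513
grip_force: 0.0
```

```bash
python3 gs.py 90 .502 -.0174 .2; python3 bf.py .5 -.03
```

```text
t 47.3 [0.5394 0.1615 0.248 ] w 0.0513 grip 0.0 F [0.5 0.3 0.1] q [ 11.1  -1.5 109.    0.3  72.5 -66.7] tilt 0.24 yaw 77.8
[-0.142, -18.293, 4.729, 0.004, -0.001, -0.214]
ok cost 0.21 other hand 0.59 mid 0.499 -0.0139 x_b deg 179.8 tip [ 0.5389 -0.054 ]
```

{"name": "move_arm", "arguments": {
  "moves": [
    [[-0.2,-4.5,1,0,0,-0.1,0.6],[-0.2,-9,3,0,0,-0.214,0.6],[-0.2,-13.5,4.5,0,0,-0.214,0.6],[-0.2,-17.9,4.5,0,0,-0.214,0.6],[-0.2,-17.9,4.5,0,0,-0.214,0.6],[-0.2,-17.9,4.5,0,0,-0.214,0.6]]
  ]
}}

```text
clock: 48.0
ee_pos: [0.5024, -0.0145, 0.2025]
eef_rot: [[-1.0, 0.011, 0.0], [0.011, 1.0, 0.004], [-0.0, 0.004, -1.0]]
ft_force: [-0.2, 0.5, -0.7]
width: 0.0516
grip_force: 0.0
```

```bash
python3 gs.py 90 .502 -.0139 .078
```

```text
t 48.0 [ 0.5024 -0.0145  0.2025] w 0.0516 grip 0.0 F [-0.2  0.5 -0.7] q [ -7.9  -6.8 118.6   0.3  68.2 -97.3] tilt 0.26 yaw 89.4
[0.039, 0.006, 12.451, 0.004, 0.0, -0.011]
```

{"name": "move_arm", "arguments": {
  "moves": [
    [[0,0,5,0,0,-0.012,0.6],[0,0,9,0,0,-0.012,0.6],[0,0,11.5,0,0,-0.012,0.6],[0,0,12.4,0,0,-0.012,0.6],[0,0,12.4,0,0,-0.012,0.6],[0,0,12.4,0,0,-0.012,0],[0,0,12.4,0,0,-0.012,0],[0,0,12.4,0,0,-0.012,0],[0,0,12.4,0,0,-0.012,0],[0,0,12.4,0,0,-0.012,0],[0,0,12.4,0,0,-0.012,0],[0,0,8,0,0,-0.012,0]]
  ]
}}

```text
clock: 49.2
ee_pos: [0.4986, -0.0132, 0.1179]
eef_rot: [[-1.0, -0.005, -0.012], [-0.005, 1.0, 0.006], [0.012, 0.006, -1.0]]
ft_force: [-0.0, -0.2, -1.6]
width: 0.0186
grip_force: 60.3
```

```bash
python3 gs.py -93.7 .4900 .2518 .25
```

```text
t 49.2 [ 0.4986 -0.0132  0.1179] w 0.0186 grip 60.3 F [-0.  -0.2 -1.6] q [ -7.8  -0.4 121.8   0.3  59.4 -98.2] tilt 0.74 yaw 90.3
[0.882, 26.579, -13.051, 0.018, 0.008, -3.072]
```

{"name": "move_arm", "arguments": {
  "moves": [
    [[0,0,-5,0,0,0.15,0],[0,0,-10,0,0,0.3,0],[0,0,-13,0,0,0.45,0],[0.3,5,-13,0,0,0.6,0],[0.6,10,-13,0,0,0.75,0],[0.9,15,-13,0,0,0.9,0],[0.9,20,-13,0,0,1.05,0],[0.9,24,-13,0,0,1.2,0],[0.9,26.5,-13,0,0,1.35,0],[0.9,26.5,-13,0,0,1.5,0],[0.9,26.5,-13,0,0,1.65,0],[0.9,26.5,-13,0,0,1.8,0]]
  ]
}}

```text
clock: 50.4
ee_pos: [0.4917, 0.2512, 0.2535]
eef_rot: [[0.141, 0.99, 0.0], [0.99, -0.141, 0.004], [0.004, -0.001, -1.0]]
ft_force: [-0.3, 0.2, -1.0]
width: 0.0186
grip_force: 60.4
```

```bash
python3 gs.py -93.7 .4900 .2518 .25
```

```text
t 50.4 [0.4917 0.2512 0.2535] w 0.0186 grip 60.4 F [-0.3  0.2 -1. ] q [ 21.4  -3.2 110.1   0.2  73.1  29.5] tilt 0.22 yaw -8.1
[0.031, -0.179, 0.355, -0.003, -0.003, 1.494]
```

{"name": "move_arm", "arguments": {
  "moves": [
    [[0,-0.2,0,0,0,0.15,0],[0,-0.2,0,0,0,0.3,0],[0,-0.2,0,0,0,0.45,0],[0,-0.2,0,0,0,0.6,0],[0,-0.2,0,0,0,0.75,0],[0,-0.2,0,0,0,0.9,0],[0,-0.2,0,0,0,1.05,0],[0,-0.2,0,0,0,1.2,0],[0,-0.2,0,0,0,1.35,0],[0,-0.2,3,0,0,1.494,0],[0,-0.2,7,0,0,1.494,0],[0,-0.2,10,0,0,1.494,0]]
  ]
}}

```text
clock: 51.6
ee_pos: [0.4894, 0.2511, 0.1519]
eef_rot: [[0.998, -0.06, -0.001], [-0.06, -0.998, 0.004], [-0.001, -0.004, -1.0]]
ft_force: [-0.8, 0.0, -0.7]
width: 0.0187
grip_force: 60.4
```

```bash
python3 gs.py -93.7 .4900 .2518 .0855
```

```text
t 51.6 [0.4894 0.2511 0.1519] w 0.0187 grip 60.4 F [-0.8  0.  -0.7] q [ 21.5   2.9 114.6   0.2  62.5 114.8] tilt 0.22 yaw -93.4
[0.058, -0.052, 6.643, -0.004, 0.001, 0.005]
```

{"name": "move_arm", "arguments": {
  "moves": [
    [[0,0,3,0,0,0,0],[0,0,5,0,0,0,0],[0,0,6,0,0,0,0],[0,0,6.5,0,0,0,0],[0,0,6.7,0,0,0,0],[0,0,6.7,0,0,0,0],[0,0,6.7,0,0,0,0]]
  ]
}}

```text
clock: 52.3
ee_pos: [0.4909, 0.2521, 0.0878]
eef_rot: [[0.998, -0.059, 0.002], [-0.059, -0.998, 0.005], [0.002, -0.005, -1.0]]
ft_force: [-0.1, 1.0, -0.9]
width: 0.0186
grip_force: 60.5
```

```bash
python3 gs.py -93.7 .4900 .2518 .0845
```

```text
t 52.3 [0.4909 0.2521 0.0878] w 0.0186 grip 60.5 F [-0.1  1.  -0.9] q [ 21.5   8.3 115.9   0.3  55.5 114.8] tilt 0.31 yaw -93.4
[-0.089, 0.033, 0.331, -0.005, -0.002, 0.005]
```

{"name": "move_arm", "arguments": {
  "moves": [
    [[0,0,0.2,0,0,0,0],[0,0,0.3,0,0,0,0],[0,0,0.3,0,0,0,0],[0,0,0.3,0,0,0,0.3],[0,0,0.3,0,0,0,0.5],[0,0,0.3,0,0,0,0.5],[0,0,0.3,0,0,0,0.5],[0,0,-4,0,0,0,0.5],[0,0,-9,0,0,0,0.5],[0,0,-14,0,0,0,0.5],[0,5,-17,0,0,0,0.5],[0,10,-17,0,0,0,0.5]]
  ]
}}

```text
clock: 53.5
ee_pos: [0.4865, 0.159, 0.2612]
eef_rot: [[0.998, -0.056, 0.009], [-0.056, -0.998, 0.006], [0.009, -0.007, -1.0]]
ft_force: [0.6, -1.3, -0.1]
width: 0.0429
grip_force: 0.0
```

{"name": "move_arm", "arguments": {
  "moves": [
    [[0,5,0,0,0,0,0.5],[0,10,0,0,0,0,0.5],[0,15,0,0,0,0,0.5],[0,20,0,0,0,0,0.5],[0,20,0,0,0,0,0.5],[0,20,0,0,0,0,0.5]]
  ]
}}

```text
clock: 54.1
ee_pos: [0.4725, -0.0423, 0.2545]
eef_rot: [[0.998, -0.062, -0.0], [-0.062, -0.998, 0.004], [-0.001, -0.004, -1.0]]
ft_force: [0.6, 0.3, 1.6]
width: 0.0428
grip_force: 0.0
```

```bash
python3 bf.py .494 .252 .019;python3 bf.py .505 .393 .019; python3 - <<'E'
from h import *
p=robot.capture("scene"); 
for k,z in (("cover_handle",.023),("mat",0)): print(k,[(round(d["score"],2),atz(p,px(p,d["point"]),z).round(3)) for d in robot.pinpoint(p,k)[:2]])
s,P,R=state();print(P)
a=p["img"][110:380,100:480];cv2.imwrite("pics/s10.png",cv2.resize(a,None,fx=2.1,fy=2.1,interpolation=2))
E
```

```text
ok cost 0.17 other hand 0.7 mid 0.4967 0.2537 x_b deg -2.9 tip [0.4587 0.2957]
ok cost 0.19 other hand 0.65 mid 0.5284 0.4015 x_b deg 1.3 tip [0.4875 0.4406]
cover_handle [(0.71, array([ 0.67 , -0.067,  0.023]))]
mat []
[ 0.47283464 -0.04006992  0.25470144]
```

View pics/s10.png

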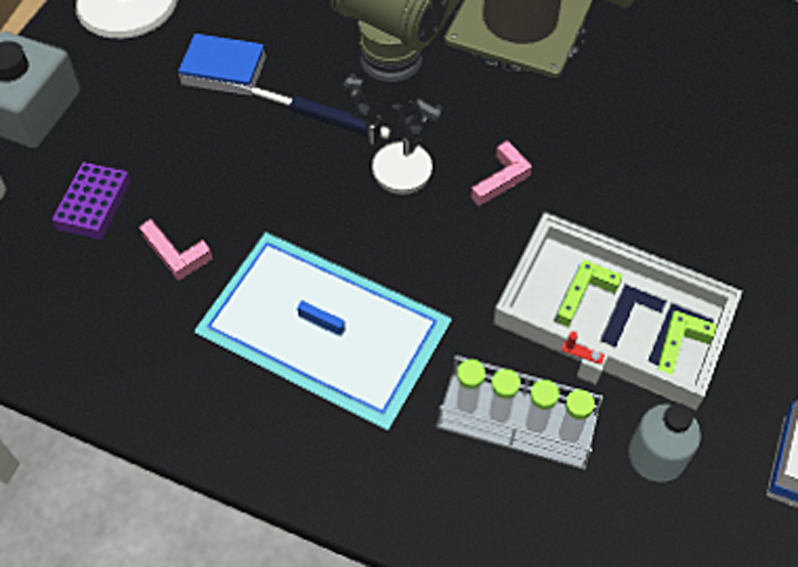

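Bracket 2 is on outline 0. Bracket 1, at crop (685,335), has been knocked about 27 mm off outline 2. The cover is fine. I'll regrasp bracket 1 and shift it back.

```bash
python3 gs.py -88.7 .522 .401 .2 .522 .401 .085
```

```text
t 54.5 [ 0.4728 -0.0401  0.2547] w 0.0427 grip 0.0 F [ 0.  -0.2 -0.2] q [-11.4 -13.8 119.3   0.2  74.5  81.8] tilt 0.24 yaw -93.3
[2.394, -44.293, 5.651, -0.004, 0.0, -0.08]
[2.398, -44.246, 17.151, -0.004, 0.0, -0.08]
```

{"name": "move_arm", "arguments": {
  "moves": [
    [[2.4,-44.3,3,0,0,-0.08,0.5],[2.4,-44.3,3,0,0,-0.08,0.5],[2.4,-44.3,3,0,0,-0.08,0.5],[2.4,-44.3,3,0,0,-0.08,0.5],[2.4,-44.3,3,0,0,-0.08,0.5],[2.4,-44.3,3,0,0,-0.08,0.5],[2.4,-44.3,3,0,0,-0.08,0.5],[2.4,-44.3,3,0,0,-0.08,0.5],[2.4,-44.3,3,0,0,-0.08,0.5],[2.4,-44.3,5.6,0,0,-0.08,0.5],[2.4,-44.3,5.6,0,0,-0.08,0.5],[2.4,-44.3,5.6,0,0,-0.08,0.5]]
  ]
}}

```text
clock: 55.65
ee_pos: [0.522, 0.3998, 0.1994]
eef_rot: [[1.0, 0.022, -0.002], [0.022, -1.0, 0.002], [-0.002, -0.002, -1.0]]
ft_force: [0.3, 0.4, -0.2]
width: 0.0425
grip_force: 0.0
```

```bash
python3 gs.py -88.7 .522 .401 .085; python3 - <<'E'
from h import *
p=robot.capture("scene"); g=gmask(p,[.52,.40],z=.019); print(blobs(p,g,.032,20))
E
```

```text
t 55.6 [0.522  0.3998 0.1994] w 0.0425 grip 0.0 F [ 0.3  0.4 -0.2] q [ 32.7  12.7  98.6   0.2  68.7 121.4] tilt 0.19 yaw -88.8
[0.028, -0.089, 11.444, -0.002, 0.002, -0.001]
[(np.int32(348), array([425.1, 270.3]), array([0.515, 0.413]))]
```

{"name": "move_arm", "arguments": {
  "moves": [
    [[0,-0.1,5,0,0,0,0.5],[0,-0.1,9,0,0,0,0.5],[0,-0.1,11,0,0,0,0.5],[0,-0.1,11.4,0,0,0,0.5],[0,-0.1,11.4,0,0,0,0.5],[0,-0.1,11.4,0,0,0,0],[0,-0.1,11.4,0,0,0,0],[0,-0.1,11.4,0,0,0,0],[0,-0.1,11.4,0,0,0,0],[0,-0.1,11.4,0,0,0,0],[0,-0.1,10.4,0,0,0,0],[0,-0.1,10.4,0,0,0,0]]
  ]
}}

```text
clock: 56.9
ee_pos: [0.5234, 0.3999, 0.0985]
eef_rot: [[1.0, 0.022, 0.001], [0.022, -1.0, 0.001], [0.001, -0.001, -1.0]]
ft_force: [-0.8, -7.7, 1.6]
width: 0.0185
grip_force: 62.1
```

```bash
python3 gs.py -93.7 .497 .3925 .0945 .497 .3925 .0848
```

```text
t 56.9 [0.5234 0.3999 0.0985] w 0.0185 grip 62.1 F [-0.8 -7.7  1.6] q [ 32.7  19.4 101.2   0.   59.3 121.4] tilt 0.06 yaw -88.7
[-2.655, 0.684, 0.401, -0.001, -0.001, 0.087]
[-2.655, 0.685, 1.371, -0.001, -0.001, 0.087]
```

{"name": "move_arm", "arguments": {
  "moves": [
    [[0,0.5,0,0,0,0,0],[-1,0.7,0,0,0,0.04,0],[-2,0.7,0,0,0,0.087,0],[-2.7,0.7,0,0,0,0.087,0],[-2.7,0.7,0,0,0,0.087,0],[-2.7,0.7,0,0,0,0.087,0]]
  ]
}}

```text
clock: 57.5
ee_pos: [0.4964, 0.394, 0.0972]
eef_rot: [[0.998, -0.065, 0.001], [-0.065, -0.998, 0.005], [0.001, -0.005, -1.0]]
ft_force: [-0.4, -0.1, -1.2]
width: 0.0187
grip_force: 61.7
```

```bash
python3 gs.py -93.7 .497 .3925 .0848
```

```text
t 57.5 [0.4964 0.394  0.0972] w 0.0187 grip 61.7 F [-0.4 -0.1 -1.2] q [ 33.5  16.7 104.8   0.2  58.3 127.2] tilt 0.29 yaw -93.7
[0.068, 0.156, 1.238, -0.005, -0.001, -0.001]
```

{"name": "move_arm", "arguments": {
  "moves": [
    [[0,0.15,0.6,0,0,0,0],[0,0.15,1.1,0,0,0,0],[0,0.15,1.25,0,0,0,0],[0,0.15,1.25,0,0,0,0],[0,0.15,1.25,0,0,0,0.3],[0,0.15,1.25,0,0,0,0.5],[0,0.15,1.25,0,0,0,0.5],[0,0.15,1.25,0,0,0,0.5],[0,0.15,-3,0,0,0,0.5],[0,0.15,-8,0,0,0,0.5],[0,0.15,-13,0,0,0,0.5],[0,5,-16,0,0,0,0.5]]
  ]
}}

```text
clock: 58.7
ee_pos: [0.4947, 0.3522, 0.2582]
eef_rot: [[0.998, -0.062, 0.007], [-0.062, -0.998, 0.009], [0.006, -0.01, -1.0]]
ft_force: [1.1, -1.3, 1.0]
width: 0.0429
grip_force: 0.0
```

{"name": "move_arm", "arguments": {
  "moves": [
    [[0,5,0,0,0,0,0.5],[0,10,0,0,0,0,0.5],[0,15,0,0,0,0,0.5],[0,20,0,0,0,0,0.5],[0,25,0,0,0,0,0.5],[0,30,0,0,0,0,0.5],[0,35,0,0,0,0,0.5],[0,35,0,0,0,0,0.5],[0,35,0,0,0,0,0.5]]
  ]
}}

```text
clock: 59.6
ee_pos: [0.4698, -0.0012, 0.2508]
eef_rot: [[0.998, -0.069, -0.0], [-0.069, -0.998, 0.005], [-0.001, -0.004, -1.0]]
ft_force: [-0.1, 0.8, -0.0]
width: 0.0425
grip_force: 0.0
```

```bash
python3 bf.py .494 .252 .019;python3 bf.py .505 .393 .019; python3 gs.py 0 .5 0 .3
```

```text
ok cost 0.16 other hand 0.69 mid 0.4967 0.2537 x_b deg -2.9 tip [0.4587 0.2957]
ok cost 0.16 other hand 0.67 mid 0.5011 0.3948 x_b deg -4.6 tip [0.4645 0.4379]
t 59.8 [0.47   0.0011 0.251 ] w 0.0426 grip 0.0 F [ 0.1 -0.1  0.5] q [ -6.5 -14.2 120.1   0.2  74.2  87.1] tilt 0.24 yaw -93.7
[2.995, -0.101, -4.9, -0.004, -0.003, -1.635]
```

```bash
python3 -c "
from workcell import robot
print(robot.job_done())"
```

```text
the job is handed in; nothing more can be done
None
```

I turned the tab aside and laid the cover flat on the mat, handle up. Both brackets present were mirrored, so I turned each over, and my last camera fits put them within about 4 mm of outlines 0 and 2 (one was knocked off outline 2 along the way and I put it back). The job is handed in at about 60 s; the hand-in call returned no verdict.

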